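# Snap a stepped post into the laser-marking nest

### The job

Take the steel post with the narrow stepped tip out of the stock block, lay it down in the two vees of the rest, foot by the stop plate, and let go of it there; then pick it up again across its middle and snap it sideways into both spring clips of the marking nest, fully home in each, with its narrow tip lying in the slotted end plate. Press it in gently, stopping when it bottoms, let go and draw clear, and leave the plain pin, the latch and the wrench undisturbed.

Things in the scene. Friction and masses are not known exactly. Their poses are not given: they have to be found in the camera images.
- post_mid (a point): The post to load: bright steel cylinder 18 mm in diameter, 100 mm long, with a narrow tip 10 mm in diameter and 18 mm long on one end; about 0.2 kg. The point is on the axis, half-way along the thick part; z runs along the post towards the tip. At the start it stands in one hole of the stock block, tip up, its foot 4 mm above the table.
- post_tip (a point): The end of the post's narrow tip, on the axis, 68 mm from post_mid.
- stock: Stock block: fixed aluminium block 60 mm (x) by 130 mm (y), 34 mm high, with two 20 mm wide upright holes 30 mm deep at y = -40 and +40 mm; one holds the post, the other the plain pin. Origin: centre of its underside.
- spare_mid (a point): Bystander, not to be moved: plain steel pin 18 mm in diameter, 95 mm long, without a tip, standing in the other hole of the stock block. The point is at its centre.
- rest: Vee rest, fixed: dark base plate 130 x 60 mm, 10 mm thick, carrying two open-topped 90 degree aluminium vees in line along x and an upright stop plate, 44 mm wide and 60 mm high, at x = +51 to +57 mm. The groove is open at the -x end. Origin: centre of its underside.
- rest_mid (a point): 40 mm above the rest's origin, where the axis of the post lying in the vees passes; x along the groove, z up. Near vee x = -40 to -28 mm, far vee x = +27 to +51 mm, flanks to 23 mm aside and 7 mm up; between them fingers have room down to the base plate. A post leaned 45 degrees in the far vee, foot by the stop, tip to -x, drops into the groove when let go.
- nest: Marking nest: dark fixed base 150 x 70 x 10 mm; on it a carriage 150 x 70 mm whose height was set by hand, 0 to 12 mm above its lowest, NOT given by any pose, firmly locked. It carries two C-shaped spring clips opening upwards and 44 mm wide end plates: plain at x = +55 to +61 mm; at x = -61 to -55 mm one with a 15 mm slot, open at the top, for the narrow tip. Origin: under the base.
- nest_mid (a point): 52 mm above the nest's origin: where post_mid lies when home if the carriage is lowest, else up to 12 mm higher (feel for it). x along the clips, tip towards -x, z up. Measured from the home axis: clips 12 mm wide at x = -34, +34 mm; lips 8 mm up leave 12 mm; flares end 18 mm up, guide 4 mm off-centre; end plates rise 8 mm; carriage top 32 mm below.
- nest_clip (a point): The clip at x = -34 mm, next to the slotted plate, on the axis at the carriage's lowest height; the other lies at x = +34 mm. The polished lips of both together give way at about 15 N; the post then drops about 8 mm by itself onto hard seats and is home when it touches both. Over 55 N spoils them: press at 10 mm/s, not faster. The thick part fits between the end plates, 5 mm to spare each end.
- latch_mid (a point): Bystander, not to be moved: black latch bracket with a wire bail, about 105 x 55 x 34 mm, lying beyond the work. The point is at the middle of the bracket, 15 mm up.
- wrench: Bystander, not to be moved: steel wrench lying flat beyond the work. Origin: centre of its underside.
Mind the look-alikes: they are no part of the job. Leave any green look-alike of the part that bears post_mid alone. Leave any yellow look-alike of the nest alone.

How it is judged (in metres and radians):
On the way, in this order (a step that is already met when the one before it is completed fails the run):
1. the post lies in both vees of the rest, let go (contact force between post and the fingers below 0.1 N and z of post_mid in the frame of rest_mid between -0.005 and 0.005 m and y of post_mid in the frame of rest_mid between -0.006 and 0.006 m and x of post_mid in the frame of rest_mid between -0.022 and 0.02 m and angle between the z axis of post_mid and the x axis of rest_mid, either way round below 0.12 rad), for 0.2 s.
2. the post is home in both clips, tip in the slotted plate (contact force between post and carriage_c0 above 0.05 N and contact force between post and carriage_c1 above 0.05 N and x of post_mid in the frame of nest_mid between -0.008 and 0.008 m and y of post_mid in the frame of nest_mid between -0.003 and 0.003 m and z of post_mid in the frame of nest_mid between -0.003 and 0.015 m and angle between the z axis of post_mid and the x axis of nest_mid, either way round below 0.05 rad and x of post_tip in the frame of nest_mid below -0.05 m), for 0.2 s.
At the end, for the whole second after the job is handed in: The fingers touch nothing; the post lies at rest on the seats of both clips: post_mid within 8 mm along and 3 mm across of nest_mid and 0 to 12 mm above it as the carriage is set (3 mm tolerance), axis within 0.05 rad of the clips', narrow tip at the slotted end plate (all of step 2 and contact force between post and the fingers below 0.1 N and contact force between the fingers and anything else below 0.1 N and linear speed of post below 0.02 m/s).
It fails at once if the post is pressed on the nest with more than 55 N (contact force between post and nest above 55 N).
It fails at once if the plain pin is disturbed (distance of spare_mid from where it was at the start of the episode above 0.015 m).
It fails at once if the latch is disturbed (distance of latch_mid from where it was at the start of the episode above 0.02 m).
It fails at once if the wrench is disturbed (distance of wrench from where it was at the start of the episode above 0.02 m).
It also fails if it takes over 51 s, if anything falls off the work surface, if the arm or the gripper's body presses on something with over 40 N, if the wrist force passes 120 N, or if a joint passes its speed limit or range.

### The arm

A 6-joint arm with a two-finger parallel gripper is mounted at the origin on the work surface. World frame = base frame: x ahead of the robot, y to its left, z up, the work surface at z = 0. Lengths are in m, angles in degrees, forces in N, time in s.
With the tool pointing down it reaches from about 0.3 to 0.75 m from the base axis. Payload 8.5 kg.
Tool frame: the origin (TCP) lies between the finger pads; the fingertips stand 25 mm ahead of it and the grasp point (between the pads) lies 6 mm ahead of it; x points along the fingers, y is the direction in which the jaws open and shut, and the axes are right-handed (so a half turn about x gives the same grasp; the last joint's range is limited). The gripper opens to 85 mm and grips with 20 to 120 N. Pads are 22 mm wide; open, the fingers measure 114 mm over their backs; the gripper's body (76 mm by 85 mm) begins 54 mm behind the grasp point. The pads swing forward as they close: fully open they stand 13 mm farther back than shut.
Start: joints at [54.528, 21.807, 74.336, -0, 83.858, -12.336], TCP at [0.216, 0.506, 0.226] pointing down, gripper open.
Joint ranges: [-178.18, 178.18], [-50.72, 133.34], [12.68, 142.11], [-81.47, 261.47], [9.98, 163.14], [-165.26, 165.26]. Speed limits (degrees/s): [136.94, 136.94, 180, 180, 180, 180].

### API

Orientations are given as a 3x3 rotation matrix whose columns are the frame's x, y, z axes.
In Python, from rig import sensors, get_image, workorder gives the robot as it stands.
- The arm moves only by the tool arm_command, never from a script. Its argument "plan" is a list that holds one entry, the list of rows, each a list of 6 numbers: the shift along the tool's x, y, z in units of 25 mm (1.0 is 25 mm), then the turn, a rotation vector about the tool's x, y, z in units of 6 degrees (1.0 is 6 degrees). In form: [[[dx, dy, dz, ax, ay, az], ...]]. A call has 1 to 10 rows; each row is the pose to reach, as a shift and turn from the pose commanded when the call began, along the tool's axes at that moment; what a row does not reach only later rows make up. A row lasts 1/10 s, in which the tool goes at most 50 mm and 8.59 degrees, less where a joint would pass 70% of its speed; a pose out of reach is approached as far as the arm can. A call with a gripper value outside its range is refused whole. "jaw" is the closure, from 0 (fully open) to 1 (shut), set as the call begins (left out, the last holds). The fingers move at their own pace and stop on an object; "newtons" is the grip in N (left out, the last holds). Time passes only in rows, so rows that repeat a pose let the fingers close. It gives the time, the measured TCP pose, the force and the opening at its end, in the units of the state.
- sensors.observe(): the state, without advancing time (a new reading comes with each control period).
- get_image(name): name is "scene" or "side" or "wrist"; returns a dict with "img" (384x512x3 uint8, red, green, blue), "fx", "fy", "cx", "cy" (pixels), "dist" ([k1, k2, p1, p2, k3] as OpenCV has them; the pictures are not rectified), "T" (4x4, takes a point from camera to world coordinates). Camera axes: x right, y up, looking along -z (the intrinsics and any distortion apply to the point x, -y, -z); pixel columns grow to the right and rows downward; lengths in m; the calibration is good to about 2 mm. A picture is of the moment at which its call begins. There is no depth.
- workorder.close_job(): hands the job in, once; it reports no verdict.
The state is a dict: "time_s": time; "q": joint angles; "qvel": joint speeds; "joint_efforts": joint torques, N m; "position": TCP position; "tool_rot": TCP orientation; "ft_force": force on the tool from outside, world axes, zero at the start; "wrist_torque": the same for the moment, N m; "grip_width": finger opening in m.
Only numpy, scipy, OpenCV 4.12 (cv2) and the standard library are available. Lean on these libraries where they do the work, as an engineer would, in place of code of your own. Each camera call takes 0.05 s, during which the arm holds its last target. There are 200 camera calls.

## Working session

There is one attempt and no reset: what is moved stays moved. The work goes in short steps, Python scripts to look and compute and a tool call to move; the robot and the scene stay as the last step left them, time stands still between calls to the robot, and variables do not carry over. Pictures are saved under pics/ and viewed, about 8 in all and at most 12, crops included, and the job is handed in when it is done.

Besides the shell and the picture viewer there is one more tool, called after ">>>" as name([rows], argument=value, ...), one row to a line, values as JSON. arm_command: Moves the arm, as the interface text tells. Its arguments: {"type":"object","properties":{"plan":{"type":"array","items":{"type":"array","items":{"type":"array","items":{"type":"number"}}}},"jaw":{"type":"number"},"newtons":{"type":"number"}},"required":["plan"]}

```bash
mkdir -p pics; ls; cat > h.py <<'E'
import numpy as np, cv2, pickle, json
from rig import sensors, get_image, workorder
def snap(name,fn):
    d=get_image(name); cv2.imwrite(f'pics/{fn}.png',cv2.cvtColor(d['img'],cv2.COLOR_RGB2BGR)); pickle.dump(d,open(f'pics/{fn}.pkl','wb')); return d
def load(fn): return pickle.load(open(f'pics/{fn}.pkl','rb'))
def K(d): return np.array([[d['fx'],0,d['cx']],[0,d['fy'],d['cy']],[0,0,1.]])
def ray(d,px):
    p=cv2.undistortPoints(np.array(px,float).reshape(-1,1,2),K(d),np.array(d['dist'],float)).reshape(-1,2)
    T=np.array(d['T']); v=np.c_[p[:,0],-p[:,1],-np.ones(len(p))]@T[:3,:3].T
    return T[:3,3],v
def at_z(d,px,z):
    o,v=ray(d,px); z=np.broadcast_to(z,len(v)); return o+v*((z-o[2])/v[:,2])[:,None]
def proj(d,P):
    T=np.array(d['T']); c=(np.atleast_2d(P)-T[:3,3])@T[:3,:3]; c=c*[1,-1,-1]
    return cv2.projectPoints(c,np.zeros(3),np.zeros(3),K(d),np.array(d['dist'],float))[0].reshape(-1,2)
E
python3 - <<'E'
from h import *
a=snap('scene','s0');b=snap('side','d0');c=snap('wrist','w0')
for d in(a,b,c):print(np.round(d['T'],3).tolist(),d['fx'],d['dist'])
def up(f): 
    i=cv2.imread(f'pics/{f}.png'); cv2.imwrite(f'pics/{f}u.png',cv2.resize(i,(768,576),interpolation=cv2.INTER_CUBIC))
[up(x) for x in('s0','d0')]
print(sensors.observe())
E
```

```text
pics
[[-0.148, -0.543, 0.826, 1.313], [0.989, -0.064, 0.135, 0.126], [-0.021, 0.837, 0.547, 0.59], [0.0, 0.0, 0.0, 1.0]] 405.60795412772814 [-0.01093239  0.          0.          0.          0.        ]
[[0.995, 0.06, -0.082, 0.476], [-0.101, 0.567, -0.817, -0.87], [-0.003, 0.821, 0.57, 0.699], [0.0, 0.0, 0.0, 1.0]] 416.6715168848671 [0.02576576 0.         0.         0.         0.        ]
[[0.394, -0.869, -0.298, 0.139], [0.919, 0.372, 0.13, 0.538], [-0.002, -0.325, 0.946, 0.374], [0.0, 0.0, 0.0, 1.0]] 344.26956476162366 [-0.06985726  0.          0.          0.          0.        ]
{'time_s': 0.15, 'q': array([ 5.45272788e+01,  2.18335199e+01,  7.43717461e+01, -1.38644866e-03,
        8.38580802e+01, -1.23358060e+01]), 'qvel': array([-0.03527363, -0.07966119, -0.22601225, -0.02335787, -0.01223698,
        0.06934123]), 'joint_efforts': array([ 3.13296463e-03, -4.48629069e+01, -2.31345910e+01, -1.25767524e-04,
        3.81145874e-03,  6.10567703e-07]), 'position': array([0.21598632, 0.50557204, 0.22535837]), 'tool_rot': array([[-6.22002384e-04,  3.92926939e-01,  9.19569483e-01],
       [-9.14352788e-04,  9.19569053e-01, -3.92927373e-01],
       [-9.99999389e-01, -1.08521268e-03, -2.12700302e-04]]), 'ft_force': array([0.40279448, 0.12023881, 0.41344874]), 'wrist_torque': array([-0.01683958,  0.0061561 , -0.00643746]), 'grip_width': 0.0855513510820756}
```

View pics/s0u.png

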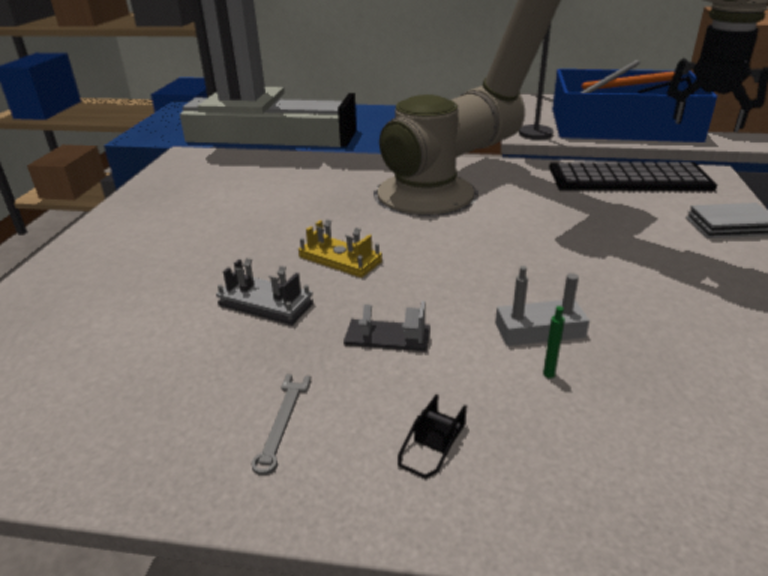

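View pics/d0u.png

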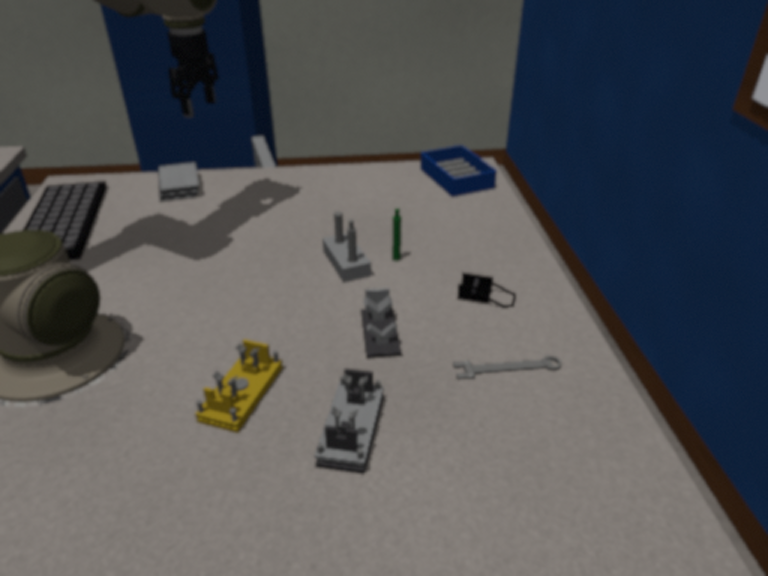

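The scene view shows the stock block at about (541,320), the rest at (388,330) and the grey nest at (265,290). The yellow nest and the green post are decoys. The stepped post is the left one, nearer to the nest, with its tip at (522,269). Next I'll zoom in.

```bash
python3 - <<'E'
from h import *
a=load('s0')['img'];b=load('d0')['img']
rows=[]
for im,cs in((a,[(360,205),(258,218),(177,193)]),(b,[(232,160),(254,215),(234,278)])):
    t=[]
    for cx,cy in cs:
        c=im[cy-37:cy+37,cx-33:cx+33]; c=cv2.resize(c,(264,296),interpolation=cv2.INTER_CUBIC)
        c=np.clip(c.astype(float)*1.3,0,255).astype(np.uint8); t.append(cv2.copyMakeBorder(c,0,2,0,2,cv2.BORDER_CONSTANT,value=(255,0,0)))
        print(cx-33,cy-37)
    rows.append(np.hstack(t))
cv2.imwrite('pics/z1.png',np.vstack(rows)[:,:,::-1])
E
```

```text
327 168
225 181
144 156
199 123
221 178
201 241
```

View pics/z1.png

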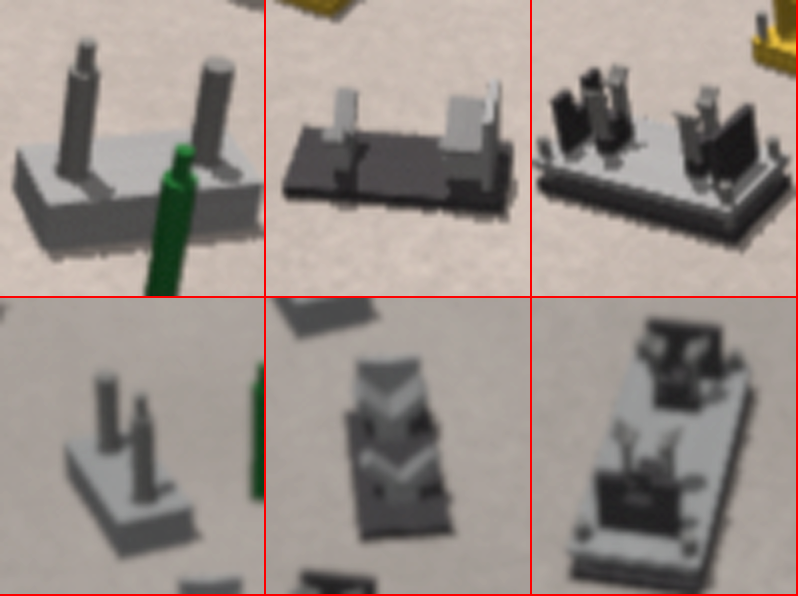

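The zoom shows the stepped post in the stock's low-y hole. The rest's stop is at its +y end. The nest's slotted plate looks like the left one (low y), which I'll confirm later. Now I'll fit coarse poses.

```bash
cat > fit.py <<'E'
from h import *
from scipy.optimize import least_squares
S,D=load('s0'),load('d0')
O={'S':[(327,168),(225,181),(144,156)],'D':[(199,123),(221,178),(201,241)]}
def px(c,t,X,Y):
    o=O[c][t]; return ((X-266*t+.5)/4-.5+o[0],(Y-(298 if c=='D' else 0)+.5)/4-.5+o[1])
def fit(t,pts,x0):
    cam={'S':S,'D':D}
    def res(p):
        c,s=np.cos(p[2]),np.sin(p[2]);R=np.array([[c,-s,0],[s,c,0],[0,0,1]])
        return np.concatenate([proj(cam[k],R@np.array(L)/1000+[p[0],p[1],0])[0]-px(k,t,X,Y) for k,X,Y,L in pts])
    r=least_squares(res,x0,loss='soft_l1'); print(t,np.round(r.x[:2],4),'yaw',np.degrees(r.x[2]).round(2)); print(np.round(r.fun,1).reshape(-1,2).tolist()); return r.x
E
cat > f1.py <<'E'
from fit import *
fit(0,[('S',15,155,(-30,-65,34)),('S',47,205,(30,-65,34)),('S',52,255,(30,-65,0)),('S',87,44,(0,-40,122)),('S',218,63,(0,40,99)),
('D',142,396,(0,-40,122)),('D',107,377,(0,40,99)),('D',65,443,(-30,65,34)),('D',120,523,(-30,-65,34)),('D',193,503,(30,-65,34)),('D',122,557,(-30,-65,0))],[.6,.3,0])
fit(1,[('S',302,128,(-65,30,10)),('S',284,197,(-65,-30,0)),('S',505,213,(65,-30,0)),('D',361,540,(-65,30,0)),('D',453,532,(-65,-30,0)),('D',347,413,(65,30,10)),('D',437,415,(65,-30,10))],[.6,.05,1.57])
n=[('S',538,192),('S',740,247),('S',792,195),('D',570,580),('D',702,592),('D',752,395)]
fit(2,[(a,b,c,l) for (a,b,c),l in zip(n,[(-75,-35,0),(75,-35,0),(75,35,0),(-75,35,0),(-75,-35,0),(75,-35,0)])],[.5,-.15,1.57])
E
python3 f1.py
```

```text
0 [0.5099 0.2354] yaw 17.95
[[-0.1, -2.1], [0.1, 0.2], [-2.4, -0.5], [-0.1, -0.6], [-0.2, -0.3], [0.4, -1.5], [-0.2, -1.5], [-0.4, -1.3], [0.4, -1.1], [0.9, -0.5], [0.4, -0.0]]
1 [ 0.5575 -0.0031] yaw 89.72
[[-0.1, -0.7], [-0.7, 0.4], [-0.5, 0.9], [-0.1, -0.4], [0.3, 0.1], [-0.2, -2.0], [-1.2, -3.8]]
2 [ 0.4926 -0.2251] yaw 74.26
[[-0.3, 0.2], [-1.2, -0.2], [0.2, -2.1], [0.1, -1.2], [0.0, 0.5], [0.0, -1.3]]
```

```bash
cat >> h.py <<'E'
from scipy.spatial.transform import Rotation as Ro
def tool(psi,tilt,flip=0):
    """approach azimuth psi, tilt from vertical (deg); jaw y axis at azimuth psi-90"""
    p,t=np.radians([psi,tilt]); x=np.array([np.sin(t)*np.cos(p),np.sin(t)*np.sin(p),-np.cos(t)])
    y=np.array([np.sin(p),-np.cos(p),0]); return np.c_[x,y,np.cross(x,y)]
def move(P,R,s=None):
    s=s or sensors.observe(); R0=np.array(s['tool_rot']); 
    d=R0.T@(np.array(P)-s['position'])/.025; w=Ro.from_matrix(R0.T@R).as_rotvec(degrees=True)/6
    print('row',np.round(np.r_[d,w],3).tolist(),'rows~',max(np.linalg.norm(d)*25/50,np.linalg.norm(w)*6/8.59).round(1))
def st():
    s=sensors.observe(); print('t',round(s['time_s'],2),'pos',np.round(s['position'],4),'F',np.round(s['ft_force'],1),'w',round(s['grip_width'],4),'q',np.round(s['q'],1)); return s
E
python3 - <<'E'
from fit import *
print('green',at_z(S,[px('S',0,160,290)],0.01))
c=load('w0');s=sensors.observe()
print('cam off',s['tool_rot'].T@(c['T'][:3,3]-s['position']),'viewdir',s['tool_rot'].T@-c['T'][:3,2])
move([.40,.10,.26],tool(45,0))
E
```

```text
green [[0.59638649 0.24553485 0.01      ]]
cam off [-0.14844533 -0.00059028 -0.08395708] viewdir [ 0.94563923 -0.00122497  0.32521523]
row [-1.375, -12.027, 13.143, 18.644, 0.009, 0.009] rows~ 13.0
```

>>> arm_command([
  [[-1.4,-12,13.1,9,0,0],[-1.4,-12,13.1,12,0,0],[-1.4,-12,13.1,18.6,0,0],[-1.4,-12,13.1,18.6,0,0],[-1.4,-12,13.1,18.6,0,0],[-1.4,-12,13.1,18.6,0,0],[-1.4,-12,13.1,18.6,0,0],[-1.4,-12,13.1,18.6,0,0],[-1.4,-12,13.1,18.6,0,0],[-1.4,-12,13.1,18.6,0,0]],
], jaw=0.35)

```text
time_s: 1.15
position: [0.4014, 0.0971, 0.2609]
tool_rot: [[0.001, 0.941, -0.339], [-0.001, -0.339, -0.941], [-1.0, 0.001, 0.001]]
ft_force: [-1.0, 0.6, -0.6]
grip_width: 0.0553
```

```bash
python3 - <<'E'
from h import *
st(); move([.45,.125,.14],tool(45,55))
E
```

```text
t 1.15 pos [0.4014 0.0971 0.2609] F [-1.   0.6 -0.6] w 0.0553 q [-2.9  6.2 90.  -0.1 83.8 16.9]
row [4.838, 1.447, -1.714, 3.875, 9.018, 2.004] rows~ 7.0
```

>>> arm_command([
  [[0.5,1.4,-1.7,3.9,9,2],[1.5,1.4,-1.7,3.9,9,2],[3,1.4,-1.7,3.9,9,2],[4.8,1.4,-1.7,3.9,9,2],[4.8,1.4,-1.7,3.9,9,2],[4.8,1.4,-1.7,3.9,9,2],[4.8,1.4,-1.7,3.9,9,2],[4.8,1.4,-1.7,3.9,9,2],[4.8,1.4,-1.7,3.9,9,2]],
])

```text
time_s: 2.05
position: [0.4458, 0.1294, 0.1399]
tool_rot: [[0.571, 0.713, -0.407], [0.585, -0.701, -0.407], [-0.576, -0.006, -0.818]]
ft_force: [0.0, 0.3, -0.7]
grip_width: 0.0555
```

```bash
python3 - <<'E'
from h import *
st(); d=snap('wrist','w1')
G=np.array([.522,.197,.122]);print(proj(d,[G,G*[1,1,0]+[0,0,.034],[.4975,.2734,.099]]))
print(np.round(sensors.observe()['tool_rot'],3).tolist())
E
```

```text
t 2.05 pos [0.4458 0.1294 0.1399] F [ 0.   0.3 -0.7] w 0.0555 q [-28.1  18.  128.7  80.9  52.7 -48. ]
[[265.57014807 134.2061153 ]
 [264.02193241 203.97295093]
 [178.34264074 122.93468459]]
[[0.57, 0.714, -0.406], [0.585, -0.7, -0.409], [-0.577, -0.004, -0.817]]
```

View pics/w1.png

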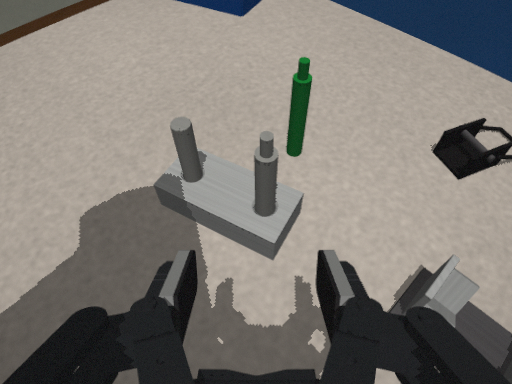

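The wrist view shows the stepped post with its tip at (266,137), where (266,134) was predicted. The pin top is at (182,124), predicted (178,123). So the fit is good to about 2 mm, and I'll advance.

```bash
python3 - <<'E'
from h import *
R=tool(45,55); move(np.array([.521,.196,.060])-.006*R[:,0],R)
E
```

```text
row [4.873, 0.286, 0.323, 0.024, 0.035, 0.101] rows~ 2.4
```

>>> arm_command([
  [[1,0.29,0.32,0,0,0.1],[2,0.29,0.32,0,0,0.1],[3,0.29,0.32,0,0,0.1],[4,0.29,0.32,0,0,0.1],[4.87,0.29,0.32,0,0,0.1],[4.87,0.29,0.32,0,0,0.1],[4.87,0.29,0.32,0,0,0.1]],
])

```text
time_s: 2.8
position: [0.5177, 0.1935, 0.0647]
tool_rot: [[0.578, 0.71, -0.402], [0.579, -0.704, -0.411], [-0.575, 0.004, -0.818]]
ft_force: [-0.2, 0.4, -0.2]
grip_width: 0.0556
```

```bash
python3 - <<'E'
from h import *
st(); d=snap('wrist','w2')
R=tool(45,55); move(np.array([.521,.196,.060])-.006*R[:,0],R)
E
```

```text
t 2.8 pos [0.5177 0.1935 0.0647] F [-0.2  0.4 -0.2] w 0.0556 q [-12.2  33.5 121.9 103.3  45.  -60.7]
row [0.02, 0.009, 0.06, 0.053, 0.015, 0.001] rows~ 0.0
```

View pics/w2.png

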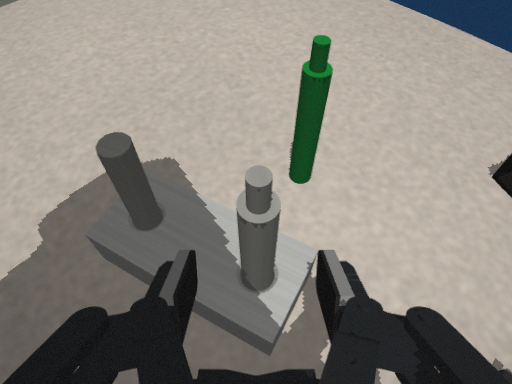

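The post at (258,240) is centred between the pads at (190,255) and (322,255). Closing.

>>> arm_command([
  [[0,0,0,0,0,0],[0,0,0,0,0,0],[0,0,0,0,0,0],[0,0,0,0,0,0],[0,0,0,0,0,0],[0,0,0,0,0,0],[0,0,0,0,0,0],[0,0,0,0,0,0]],
], jaw=1, newtons=90)

```text
time_s: 3.65
position: [0.5179, 0.1928, 0.0642]
tool_rot: [[0.579, 0.708, -0.404], [0.578, -0.706, -0.41], [-0.575, 0.004, -0.818]]
ft_force: [-1.6, -0.8, 0.6]
grip_width: 0.0003
```

```bash
python3 - <<'E'
from h import *
s=st(); p=s['position']; move(p+[0,0,.16],s['tool_rot'])
E
```

```text
t 3.65 pos [0.5179 0.1928 0.0642] F [-1.6 -0.8  0.6] w 0.0003 q [-12.3  33.6 122.  103.5  45.  -60.8]
row [-3.681, 0.023, -5.236, 0.0, 0.0, 0.0] rows~ 3.2
```

The fingers shut fully, so the grasp missed. I'll look again.

```bash
python3 - <<'E'
from h import *
d=snap('wrist','w3')
for n in('s','d'):
    pass
a=snap('side','d3')['img'];c=a[120:200,190:300]
b=cv2.resize(c,(440,320),interpolation=cv2.INTER_CUBIC); w=d['img'][100:384,100:440]; w=cv2.copyMakeBorder(w,0,320-284,0,0,cv2.BORDER_CONSTANT)
cv2.imwrite('pics/z3.png',np.hstack([b,w])[:,:,::-1])
s=sensors.observe();R=s['tool_rot'];P=s['position']
for x in(-.02,0,.006,.025):print(x,proj(d,P+R[:,0]*x))
E
```

```text
-0.02 [[255.45240447 278.47359643]]
0 [[255.48627735 255.62668987]]
0.006 [[255.49509515 249.72137216]]
0.025 [[255.51976129 233.29170523]]
```

View pics/z3.png

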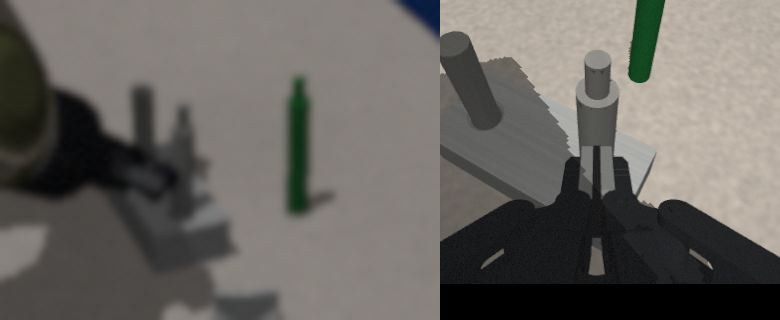

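The fingers closed just short of the post: the tips sit in front of it at about (597,150) in the crop. I'll re-triangulate.

```bash
python3 - <<'E'
from h import *
for f,t,b in(('w1',(266,137),(264,208)),('w2',(259,177),(259,277)),('w3',(257,159),None)):
    d=load(f); print(f,at_z(d,[t],.122), at_z(d,[b],.034) if b else '')
def tri(L):
    A=np.zeros((3,3));B=np.zeros(3)
    for d,p in L:
        o,v=ray(d,[p]);v=v[0]/np.linalg.norm(v);M=np.eye(3)-np.outer(v,v);A+=M;B+=M@o
    return np.linalg.solve(A,B)
S,D=load('s0'),load('d0')
sp=((87+.5)/4-.5+327,(44+.5)/4-.5+168); dp=((142+.5)/4-.5+199,(98+.5)/4-.5+123)
print(tri([(S,sp),(D,dp)]),tri([(S,sp),(D,dp),(load('w1'),(266,137)),(load('w2'),(259,177))]),tri([(load('w1'),(266,137)),(load('w2'),(259,177))]))
print(at_z(S,[sp],.122),at_z(D,[dp],.122))
E
```

```text
w1 [[0.52024469 0.1948568  0.122     ]] [[0.51886963 0.19393695 0.034     ]]
w2 [[0.52101647 0.19526681 0.122     ]] [[0.5201537  0.19303529 0.034     ]]
w3 [[0.52647919 0.2008825  0.122     ]] 
[0.52048471 0.19734565 0.118262  ] [0.52171296 0.19677468 0.11915543] [0.5233283  0.19764353 0.11783689]
[[0.52482842 0.19740544 0.122     ]] [[0.52060276 0.18837255 0.122     ]]
```

```bash
python3 - <<'E'
from h import *
d=load('w3');s=sensors.observe();R=s['tool_rot'];P=s['position']
for x in(-.02,-.01,0,.01,.02,.025):print(x,[proj(d,P+R@[x,y,z])[0].round(0).tolist() for z in(-.011,0,.011) for y in(0,.014)])
d=load('w2')
for x in(0,.01,.02):print(x,[proj(d,P+R@[x,.0278,z])[0].round(0).tolist() for z in(-.011,0.011)])
print([ (R.T@(np.array(g)-P)*1000).round(1).tolist() for g in([.521,.195,.122],[.5205,.194,.06],[.520,.1935,.034])])
E
python3 - <<'E'
import cv2
i=cv2.imread('pics/w3.png')[130:300,180:340]
cv2.imwrite('pics/z3b.png',cv2.resize(i,(640,680)[:2],interpolation=cv2.INTER_CUBIC)[:600])
E
```

```text
-0.02 [[255.0, 256.0], [288.0, 256.0], [255.0, 278.0], [288.0, 278.0], [255.0, 300.0], [287.0, 299.0]]
-0.01 [[255.0, 245.0], [286.0, 245.0], [255.0, 266.0], [286.0, 266.0], [256.0, 287.0], [285.0, 286.0]]
0 [[255.0, 235.0], [285.0, 235.0], [255.0, 256.0], [284.0, 256.0], [256.0, 275.0], [283.0, 275.0]]
0.01 [[255.0, 227.0], [283.0, 227.0], [256.0, 246.0], [283.0, 246.0], [256.0, 265.0], [282.0, 265.0]]
0.02 [[255.0, 219.0], [282.0, 219.0], [256.0, 237.0], [281.0, 237.0], [256.0, 255.0], [281.0, 255.0]]
0.025 [[255.0, 215.0], [281.0, 215.0], [256.0, 233.0], [281.0, 233.0], [256.0, 251.0], [280.0, 251.0]]
0 [[315.0, 236.0], [312.0, 276.0]]
0.01 [[311.0, 228.0], [309.0, 265.0]]
0.02 [[309.0, 220.0], [307.0, 256.0]]
[[-30.2, 0.9, -49.4], [4.6, 1.1, 1.9], [19.0, 1.0, 23.6]]
```

View pics/z3b.png

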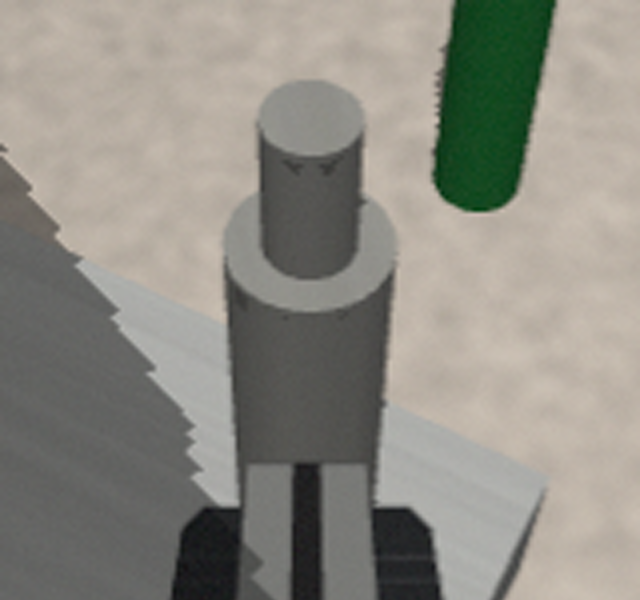

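```bash
python3 - <<'E'
from h import *
d=load('d3');s=sensors.observe();R=s['tool_rot'];P=s['position']
for x in(-.04,-.03,-.02,-.01,0,.01,.025):print(x,[((proj(d,P+R@[x,0,z])[0]-[190,120])*4).round(0).tolist() for z in(-.011,0,.011)])
print(s['joint_efforts'].round(1),s['wrist_torque'].round(2))
c=d['img'][135:185,210:260];cv2.imwrite('pics/z4.png',cv2.resize(c,(600,600),interpolation=cv2.INTER_CUBIC)[:,:,::-1])
E
```

```text
-0.04 [[149.0, 151.0], [144.0, 165.0], [138.0, 180.0]]
-0.03 [[157.0, 154.0], [152.0, 168.0], [146.0, 182.0]]
-0.02 [[165.0, 156.0], [160.0, 170.0], [154.0, 184.0]]
-0.01 [[173.0, 158.0], [167.0, 172.0], [162.0, 186.0]]
0 [[180.0, 161.0], [175.0, 175.0], [170.0, 189.0]]
0.01 [[188.0, 163.0], [182.0, 177.0], [177.0, 191.0]]
0.025 [[199.0, 167.0], [194.0, 180.0], [188.0, 194.0]]
[  0.3 -36.7  -4.9   0.8   2.   -0. ] [-0.3   0.29 -0.03]
```

View pics/z4.png

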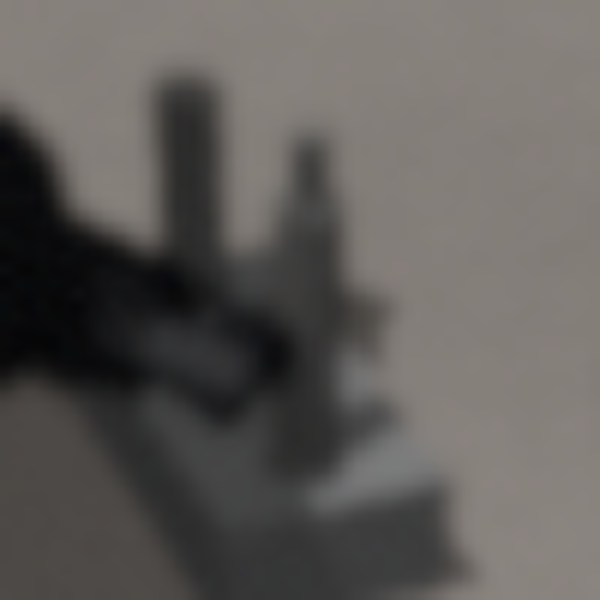

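The side view also shows the real fingertips about 20 mm short of the stated TCP and slightly low. I'll reopen, advance about 28 mm horizontally, and take a wrist look.

>>> arm_command([
  [[-0.4,0,0,0,0,0],[-0.4,0,0,0,0,0],[-0.4,0,0,0,0,0],[-0.4,0,0,0,0,0],[0.3,0,-0.2,0,0,0],[0.6,0,-0.4,0,0,0],[0.92,0,-0.64,0,0,0],[0.92,0,-0.64,0,0,0],[0.92,0,-0.64,0,0,0]],
], jaw=0.35)

```text
time_s: 4.65
position: [0.5374, 0.2129, 0.0642]
tool_rot: [[0.578, 0.709, -0.403], [0.578, -0.705, -0.41], [-0.575, 0.004, -0.818]]
ft_force: [0.2, -0.0, -0.0]
grip_width: 0.0554
```

>>> arm_command([
  [[0,0,0,0,0,0],[0,0,0,0,0,0],[0,0,0,0,0,0],[0,0,0,0,0,0],[0,0,0,0,0,0],[0,0,0,0,0,0],[0,0,0,0,0,0]],
], jaw=1, newtons=90)

```text
time_s: 5.35
position: [0.5377, 0.2127, 0.0642]
tool_rot: [[0.579, 0.709, -0.404], [0.578, -0.706, -0.409], [-0.575, 0.004, -0.818]]
ft_force: [-1.5, 0.4, 3.1]
grip_width: 0.0161
```

```bash
python3 - <<'E'
from h import *
s=st(); d=snap('wrist','w5');b=snap('side','d5')
c=cv2.resize(b['img'][135:185,210:260],(384,384),interpolation=cv2.INTER_CUBIC)
w=d['img'][120:312,160:352]; cv2.imwrite('pics/z5.png',np.hstack([c,cv2.resize(w,(384,384))])[:,:,::-1])
E
```

```text
t 5.35 pos [0.5377 0.2127 0.0642] F [-1.5  0.4  3.1] w 0.0161 q [ -8.6  34.2 118.4 104.2  42.8 -57.2]
```

View pics/z5.png

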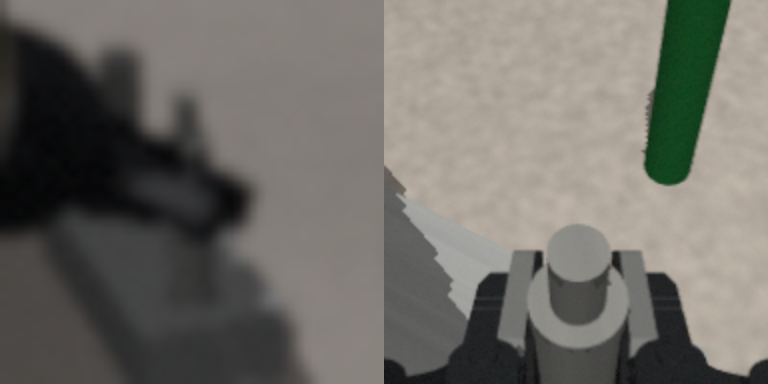

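The post is gripped at a width of 16 mm, but about 25 mm above its middle. The evidence points to a reported TCP about 35 mm ahead of the real one along the tool axis. I'll regrip 18 mm lower so that the fingers clear the near vee.

>>> arm_command([
  [[0,0,0,0,0,0],[0,0,0,0,0,0],[0,0,0,0,0,0],[0.2,0,0.3,0,0,0],[0.41,0,0.59,0,0,0],[0.41,0,0.59,0,0,0],[0.41,0,0.59,0,0,0]],
], jaw=0.5)

```text
time_s: 6.15
position: [0.5376, 0.2126, 0.0461]
tool_rot: [[0.579, 0.708, -0.404], [0.578, -0.706, -0.409], [-0.575, 0.003, -0.818]]
ft_force: [0.3, -1.0, 0.2]
grip_width: 0.0426
```

>>> arm_command([
  [[0,0,0,0,0,0],[0,0,0,0,0,0],[0,0,0,0,0,0],[0,0,0,0,0,0],[0,0,0,0,0,0],[0,0,0,0,0,0]],
], jaw=1, newtons=100)

```text
time_s: 6.75
position: [0.5377, 0.2127, 0.0467]
tool_rot: [[0.579, 0.709, -0.403], [0.579, -0.706, -0.409], [-0.574, 0.004, -0.819]]
ft_force: [-1.2, -0.7, 6.9]
grip_width: 0.0159
```

```bash
python3 - <<'E'
from h import *
s=st(); d=snap('wrist','w6')
P,R=s['position'],s['tool_rot']
print('post mid in tool',R.T@(np.array([.5205,.195,.054])-P),'axis',R.T@[0,0,1])
for t in([.5205,.195,.122],):print('pred tip px',proj(d,[t]))
i=d['img'][200:330,180:340]
cv2.imwrite('pics/z6.png',cv2.resize(i,(640,520))[:,:,::-1])
move(P+[0,0,.13],R)
E
```

```text
t 6.75 pos [0.5377 0.2127 0.0467] F [-1.2 -0.7  6.9] w 0.0159 q [ -8.6  36.9 119.  107.5  43.7 -61.8]
post mid in tool [-0.02441758  0.00037197  0.00818655] axis [-0.57410865  0.00390906 -0.8187698 ]
pred tip px [[257.41370555 217.36006615]]
row [-2.985, 0.02, -4.257, 0.0, 0.0, -0.0] rows~ 2.6
```

>>> arm_command([
  [[-0.5,0,-0.7,0,0,0],[-1,0,-1.4,0,0,0],[-2,0,-2.85,0,0,0],[-3,0,-4.25,0,0,0],[-3,0,-4.25,0,0,0],[-3,0,-4.25,0,0,0]],
])

```text
time_s: 7.4
position: [0.5369, 0.2127, 0.1764]
tool_rot: [[0.58, 0.709, -0.402], [0.578, -0.705, -0.411], [-0.575, 0.006, -0.818]]
ft_force: [0.3, -0.0, -2.3]
grip_width: 0.0154
```

```bash
python3 - <<'E'
from h import *
s=st()
mt=np.array([-.0244,.0004,.0082]); ax=np.array([-.574,.004,-.819])
yaw=89.72; rc=np.array([.5575,-.0031,.04])
# final tool: psi=yaw, tilt: post axis horizontal to -x_rest
R=tool(yaw,35)
print('axis w',R@ax)
e=np.array([np.cos(np.radians(yaw)),np.sin(np.radians(yaw)),0])
for h in (.10,): 
    mid=rc-e*.004+[0,0,h]; P=mid-R@mt; print('target',P); move(P,R,s)
    d=snap('side','d7')
E
```

```text
t 7.4 pos [0.5369 0.2127 0.1764] F [ 0.3 -0.  -2.3] w 0.0154 q [ -8.6  19.2 112.3  80.7  41.8 -25.9]
axis w [0.00566958 0.34162902 0.93995237]
target [0.55718168 0.01361407 0.12471602]
row [-2.942, 6.182, 4.636, -5.248, -3.129, -5.312] rows~ 5.7
```

The lift is OK: Fz is -2.3 N, which matches the post's weight. I need to know whether the flipped-over wrist pose fits the joint ranges. A small kinematic model fitted to the recorded states will tell me.

```bash
cat > kin.py <<'E'
from h import *
from scipy.optimize import least_squares
Q=np.array([[54.527,21.834,74.372,0,83.858,-12.336],[-2.9,6.2,90.,-.1,83.8,16.9],[-28.1,18,128.7,80.9,52.7,-48],[-12.2,33.5,121.9,103.3,45,-60.7],[-8.6,34.2,118.4,104.2,42.8,-57.2],[-8.6,36.9,119,107.5,43.7,-61.8],[-8.6,19.2,112.3,80.7,41.8,-25.9]])
P=np.array([[.21599,.50557,.22536],[.4014,.0971,.2609],[.4458,.1294,.1399],[.5177,.1935,.0647],[.5377,.2127,.0642],[.5377,.2127,.0467],[.5369,.2127,.1764]])
X=np.array([[-.0006,-.0009,-1],[.001,-.001,-1],[.571,.585,-.576],[.578,.579,-.575],[.579,.578,-.575],[.579,.579,-.574],[.58,.578,-.575]])
Y=np.array([[.3929,.9196,-.001],[.941,-.339,.001],[.713,-.701,-.006],[.71,-.704,.004],[.709,-.706,.004],[.709,-.706,.004],[.709,-.705,.006]])
RT=[np.c_[x,y,np.cross(x,y)] for x,y in zip(X,Y)]
E=lambda a,v:Ro.from_euler(a,v,degrees=True).as_matrix()
def chain(q,c,s):
    A=E('z',q[0]);B=A@E('y',q[1]);C=B@E('y',q[2]+c);D=C@E('z',s[0]*q[3]);F=D@E('y',q[4]-c);G=F@E('z',s[1]*q[5]);return A,B,C,D,F,G
def M(q,c,s): 
    A,B,C,D,F,G=chain(q,c,s); return np.c_[A[:,[0,1]],[0,0,1],B[:,[0,2]],C[:,[0,2]],F[:,[0]],G]
if __name__=='__main__':
  for s in((1,1),(1,-1),(-1,1),(-1,-1)):
   for c0 in(-90,0,90):
    def r(p):
        R0=Ro.from_rotvec(p[1:]).as_matrix(); return np.concatenate([(chain(q,p[0],s)[-1]@R0-R).ravel() for q,R in zip(Q,RT)])
    best=min((least_squares(r,[c0,*v]) for v in([0,0,0],[0,1.57,0],[0,-1.57,0],[1.2,1.2,1.2],[-1.2,-1.2,-1.2],[0,0,3.1])),key=lambda o:o.cost)
    print(s,c0,best.cost,best.x.round(3))
E
python3 kin.py
```

```text
(1, 1) -90 9.471181371715665e-06 [-0.     1.209 -1.209  1.21 ]
(1, 1) 0 9.471181371715696e-06 [-0.     1.209 -1.209  1.21 ]
(1, 1) 90 9.471181371715387e-06 [-0.     1.209 -1.209  1.21 ]
(1, -1) -90 3.014208956924586 [-87.624   0.769  -1.774   1.927]
(1, -1) 0 3.014208957226046 [-87.614   0.769  -1.774   1.926]
(1, -1) 90 3.01420895706454 [272.376   0.769  -1.774   1.927]
(-1, 1) -90 9.471181371715377e-06 [-180.       1.209   -1.209    1.21 ]
(-1, 1) 0 9.471181371715699e-06 [-180.       1.209   -1.209    1.21 ]
(-1, 1) 90 9.47118137171376e-06 [180.     -2.418   2.418  -2.419]
(-1, -1) -90 3.0142089570736177 [92.376  0.769 -1.774  1.927]
(-1, -1) 0 3.0142089585528242 [92.375 -1.002  2.309 -2.508]
(-1, -1) 90 3.0142089569196453 [92.376  0.769 -1.774  1.927]
```

```bash
cat > ik.py <<'E'
from kin import *
R0=Ro.from_rotvec([1.209,-1.209,1.21]).as_matrix()
def cols(q):
    A,B,C,D,F,G=chain(q,0,(1,1)); return np.c_[A[:,0],A[:,1],[0,0,1],B[:,2],C[:,0],C[:,2],D[:,1],G[:,2]]
A_=np.vstack([cols(q) for q in Q]); L,_,rk,sv=np.linalg.lstsq(np.vstack([A_,1e-3*np.eye(8)]),np.r_[P.ravel(),np.zeros(8)],rcond=None)
def fk(q): return cols(q)@L, chain(q,0,(1,1))[-1]@R0
lo=np.array([-178.18,-50.72,12.68,-81.47,9.98,-165.26]);hi=np.array([178.18,133.34,142.11,261.47,163.14,165.26])
def ik(Pt,Rt,n=60,q0=None):
    rng=np.random.default_rng(0);sol=[]
    for i in range(n):
        x0=rng.uniform(lo,hi) if (i or q0 is None) else np.array(q0)
        x0[0]=np.clip(x0[0],-100,100)
        f=lambda q:np.r_[(fk(q)[0]-Pt)*5,(fk(q)[1]-Rt).ravel()]
        o=least_squares(f,np.clip(x0,lo+.1,hi-.1),bounds=(lo,hi),x_scale=30,max_nfev=80)
        if o.cost<1e-4 and not any(np.abs(o.x-s).max()<3 for s in sol): sol.append(o.x)
    return sol
if __name__=='__main__':
    print(L.round(3),sv.round(3),'res mm',(np.array([fk(q)[0] for q in Q])-P).round(4).tolist())
    mt=np.array([-.0244,.0004,.0082]); ax=np.array([-.574,.004,-.819])
    rc=np.array([.5575,-.0031,.04]);F=np.diag([1,-1,-1])
    R=tool(89.7,35); Rf=R@F; print(Rf@ax)
    for h in(0,.1):
        print('lay',h,[s.round(0).tolist() for s in ik(rc+[0,.004,h]-Rf@mt,Rf)])
    print('vert grasp rest y az 0/180',[s.round(0).tolist() for a in(90,-90) for s in ik(rc+[0,0,.035],tool(a,0))])
    for ps in(0,20,45):
        for Fl in(np.eye(3),F): print('stock',ps,Fl[1,1],[s.round(0).tolist() for s in ik(np.array([.5377,.2127,.0467]),tool(ps,55)@Fl)])
E
python3 ik.py
```

```text
[ 0.001  0.118  0.129  0.537  0.103  0.35  -0.     0.263] [5.007 4.14  2.94  1.675 1.255 0.81  0.254 0.214] res mm [[0.0, 0.0002, -0.0], [-0.0002, -0.0001, -0.0001], [0.0001, -0.0002, -0.0], [0.0002, -0.0, 0.0003], [-0.0, 0.0001, 0.0002], [-0.0004, 0.0002, -0.0005], [0.0001, -0.0001, 0.0002]]
[-9.23652893e-03 -1.00008375e+00  4.34172050e-04]
lay 0 [[-26.0, 42.0, 88.0, 33.0, 71.0, 137.0]]
lay 0.1 [[-26.0, 33.0, 83.0, 31.0, 82.0, 144.0]]
vert grasp rest y az 0/180 [[-12.0, 31.0, 86.0, -0.0, 63.0, -12.0]]
stock 0 1.0 [[16.0, 37.0, 120.0, 204.0, 33.0, -101.0]]
stock 0 -1 [[16.0, 37.0, 120.0, 204.0, 33.0, 79.0]]
stock 20 1.0 [[4.0, 36.0, 123.0, 157.0, 36.0, -80.0]]
stock 20 -1 [[4.0, 36.0, 123.0, 157.0, 36.0, 99.0]]
stock 45 1.0 [[-9.0, 37.0, 119.0, 107.0, 44.0, -62.0]]
stock 45 -1 [[-9.0, 37.0, 119.0, 108.0, 44.0, 118.0]]
```

The kinematic fit residuals are under 1 mm and the lay pose is reachable with q6 at about 144°. I'll work out the waypoints.

```bash
cat > lay.py <<'E'
from ik import *
mt=np.array([-.0244,.0004,.0082]); rc=np.array([.5575,-.0031,.04]);F=np.diag([1,-1,-1.])
Rf=tool(89.7,35)@F
def T(h): return rc+[0,-.004,h]-Rf@mt
E
python3 - <<'E'
from lay import *
s=st(); q0=s['q']; q1=ik(T(.1),Rf,5,[-26,33,83,31,82,144])[0]; print(q1.round(1))
R_=s['tool_rot'];p=s['position']
for f,pp in((.2,[.53,.17,.24]),(.4,[.51,.12,.27]),(.6,[.52,.07,.27]),(.8,[.54,.02,.25]),(1,T(.1))):
    R=fk(q0+f*(q1-q0))[1]; print(ik(np.array(pp),R,1,q0+f*(q1-q0))[0].round(0)); ax=R@[-.574,.004,-.819];m=np.array(pp)+R@mt
    print('mid',m.round(3),'tip',(m+.068*ax).round(3),'foot',(m-.05*ax).round(3)); move(pp,R,dict(tool_rot=R_,position=p)); 
    if f in(.4,.8): R_,p=R,np.array(pp)
E
```

```text
t 7.45 pos [0.5366 0.2127 0.1752] F [-0.7 -0.1 -2.4] w 0.0157 q [ -8.6  19.3 112.4  80.7  41.8 -25.9]
[-26.9  33.4  82.9  31.2  82.4 144. ]
[-17.  13. 105.  62.  57.  18.]
mid [0.512 0.154 0.249] tip [0.533 0.134 0.31 ] foot [0.497 0.168 0.204]
row [-2.633, 1.028, -1.311, 4.509, -0.51, -0.863] rows~ 3.2
[-24.  11.  99.  53.  72.  52.]
mid [0.493 0.105 0.283] tip [0.529 0.068 0.326] foot [0.467 0.133 0.25 ]
row [-4.943, 1.876, -1.148, 9.144, -1.767, -1.259] rows~ 6.6
[-28.  15.  91.  46.  83.  84.]
mid [0.506 0.058 0.288] tip [0.544 0.005 0.309] foot [0.478 0.096 0.272]
row [-1.165, 1.478, -0.786, 4.913, -1.126, 0.613] rows~ 3.5
[-29.  21.  82.  38.  90. 116.]
mid [0.532 0.01  0.272] tip [ 0.556 -0.053  0.276] foot [0.514 0.057 0.27 ]
row [-1.661, 3.541, -1.668, 10.04, -1.856, 2.085] rows~ 7.3
[-27.  33.  83.  31.  82. 144.]
mid [ 0.557 -0.007  0.14 ] tip [ 0.557 -0.075  0.14 ] foot [0.558 0.043 0.14 ]
row [3.726, 2.038, -3.483, 5.502, 0.331, 1.483] rows~ 4.0
```

>>> arm_command([
  [[-1.3,0.5,-0.65,0.5,0,0],[-2.6,1,-1.3,2.5,-0.3,-0.5],[-2.6,1,-1.3,4.5,-0.5,-0.85],[-4.9,1.9,-1.15,6,-1,-1],[-4.9,1.9,-1.15,7.5,-1.3,-1.1],[-4.9,1.9,-1.15,9.1,-1.8,-1.25],[-4.9,1.9,-1.15,9.1,-1.8,-1.25],[-4.9,1.9,-1.15,9.1,-1.8,-1.25],[-4.9,1.9,-1.15,9.1,-1.8,-1.25]],
])

```text
time_s: 8.35
position: [0.5117, 0.1201, 0.2685]
tool_rot: [[0.384, 0.09, -0.919], [0.66, -0.722, 0.205], [-0.645, -0.686, -0.336]]
ft_force: [-0.6, -0.4, -2.6]
grip_width: 0.0157
```

>>> arm_command([
  [[-0.6,0.7,-0.4,1.2,-0.3,0.3],[-1.2,1.5,-0.8,2.5,-0.6,0.5],[-1.2,1.5,-0.8,3.7,-0.9,0.6],[-1.2,1.5,-0.8,4.9,-1.1,0.6],[-1.4,2.4,-1.2,6.3,-1.3,1.1],[-1.7,3.5,-1.7,7.7,-1.6,1.6],[-1.7,3.5,-1.7,9,-1.8,2],[-1.7,3.5,-1.7,10,-1.9,2.1],[-1.7,3.5,-1.7,10,-1.9,2.1],[-1.7,3.5,-1.7,10,-1.9,2.1]],
])

```text
time_s: 9.35
position: [0.5419, 0.0204, 0.2514]
tool_rot: [[0.134, -0.824, -0.551], [0.627, -0.361, 0.691], [-0.767, -0.438, 0.468]]
ft_force: [-0.1, -0.3, -1.5]
grip_width: 0.0159
```

```bash
python3 - <<'E'
from lay import *
s=st(); move(T(.1),Rf)
E
```

```text
t 9.35 pos [0.5419 0.0204 0.2514] F [-0.1 -0.3 -1.5] w 0.0159 q [-28.8  21.2  81.5  37.9  90.7 116. ]
row [3.757, 2.149, -3.462, 5.615, 0.32, 1.421] rows~ 4.1
```

Following well. On to the pre-lay pose, then a side and scene check.

>>> arm_command([
  [[0.9,0.5,-0.8,1.4,0.1,0.35],[1.8,1,-1.7,2.8,0.2,0.7],[2.8,1.6,-2.6,4.2,0.2,1],[3.76,2.15,-3.46,5.6,0.3,1.4],[3.76,2.15,-3.46,5.6,0.3,1.4],[3.76,2.15,-3.46,5.6,0.3,1.4],[3.76,2.15,-3.46,5.6,0.3,1.4]],
])

```text
time_s: 10.05
position: [0.558, -0.0001, 0.118]
tool_rot: [[0.008, -1.0, 0.001], [0.575, 0.005, 0.818], [-0.818, -0.006, 0.575]]
ft_force: [0.4, 0.4, -1.6]
grip_width: 0.0161
```

```bash
python3 - <<'E'
from lay import *
s=st(); move(T(.1),Rf); print((s['tool_rot']@[-.574,.004,-.819]).round(3))
a=snap('scene','s8');b=snap('side','d8')
m=s['position']+s['tool_rot']@mt
for n,d,(x,y,w,h) in(('s',a,(225,150,66,74)),('d',b,(205,140,85,95))):
    print(n,[((proj(d,[m+np.array(o)])[0]-[x,y])*(396/w)).round(0).tolist() for o in([0,-.068,0],[0,.05,0])])
t=[cv2.resize(d['img'][y:y+h,x:x+w],(396,444),interpolation=cv2.INTER_CUBIC) for d,(x,y,w,h) in((a,(225,150,66,74)),(b,(205,140,85,95)))]
cv2.imwrite('pics/z8.png',np.clip(np.hstack(t)[:,:,::-1]*1.4,0,255))
E
```

```text
t 10.05 pos [ 5.58e-01 -1.00e-04  1.18e-01] F [ 0.4  0.4 -1.6] w 0.0161 q [-27.   33.2  82.8  31.3  82.5 143.8]
row [0.094, 0.005, -0.053, 0.033, 0.012, 0.046] rows~ 0.1
[-0.009 -1.    -0.001]
s [[-5.0, 126.0], [313.0, 144.0]]
d [[239.0, 245.0], [217.0, 123.0]][ WARN:0@1.977] global loadsave.cpp:1063 imwrite_ Unsupported depth image for selected encoder is fallbacked to CV_8U.
```

View pics/z8.png

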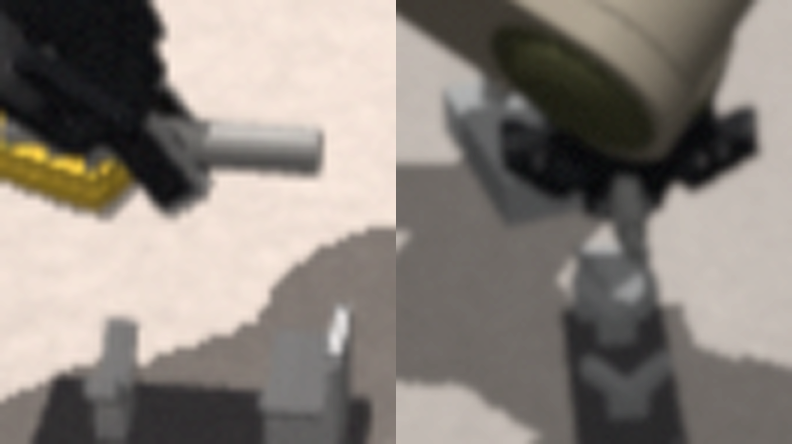

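The scene view shows the post level, with its foot end at (322,148) against 313 predicted. So it sits about 3 mm further towards the stop, and I'll shift it 4 mm back while lowering.

```bash
python3 - <<'E'
from lay import *
d=load('d8'); print(((proj(d,[[.5575,-.0371,.0273],[.5575,-.0431,.047]])-[205,140])*396/85+[396,0]).round(0))
T0=T(.003)+[0,-.004,0]; move(T0,Rf); print(ik(T0,Rf,1,[-27,40,87,33,72,138])[0].round(0))
E
```

```text
[[628. 377.]
 [629. 356.]]
row [3.178, 0.021, -2.406, 0.019, 0.008, 0.045] rows~ 2.0
[-27.  41.  87.  33.  72. 137.]
```

Projected vee notch (628,377) against about (628,385) seen: laterally aligned. Lowering.

>>> arm_command([
  [[0.6,0,-0.6,0,0,0],[1.2,0,-1.1,0,0,0],[1.8,0,-1.5,0,0,0],[2.4,0,-1.9,0,0,0],[2.8,0,-2.15,0,0,0],[3,0,-2.28,0,0,0],[3.18,0,-2.41,0,0,0],[3.18,0,-2.41,0,0,0]],
])

```text
time_s: 10.95
position: [0.5579, -0.0032, 0.0176]
tool_rot: [[0.005, -1.0, 0.005], [0.576, 0.007, 0.817], [-0.817, -0.002, 0.576]]
ft_force: [-1.9, 3.7, 2.7]
grip_width: 0.0158
```

```bash
python3 - <<'E'
from lay import *
st(); move(T(0.003)+[0,-.004,0],Rf)
E
```

```text
t 10.95 pos [ 0.5579 -0.0032  0.0176] F [-1.9  3.7  2.7] w 0.0158 q [-27.3  41.5  87.2  32.8  72.  137. ]
row [-0.037, -0.004, -0.004, -0.005, 0.033, 0.022] rows~ 0.0
```

Light contact, about 4 N up, so it is on the vees. Release and back off.

>>> arm_command([
  [[0,0,0,0,0,0],[0,0,0,0,0,0],[0,0,0,0,0,0],[0,0,0,0,0,0],[0,0,0,0,0,0],[-1,0,0,0,0,0],[-3,0,0,0,0,0],[-5,0,0,0,0,0],[-5,0,0,0,0,0],[-5,0,0,0,0,0]],
], jaw=0.4)

```text
time_s: 11.95
position: [0.5574, -0.0764, 0.1192]
tool_rot: [[0.007, -1.0, 0.006], [0.574, 0.009, 0.819], [-0.819, -0.002, 0.574]]
ft_force: [-0.2, 0.6, -1.0]
grip_width: 0.0515
```

```bash
python3 - <<'E'
from lay import *
s=st()
# vertical tool above rest, y az 0, view height
R=tool(90,0); q=ik(np.array([.5575,-.005,.20]),R,1,[-12,15,80,0,85,-12])[0]; print(q.round(0))
move([.50,-.05,.20],s['tool_rot'])
q0=s['q']
R_=s['tool_rot'];p=s['position']
pts=[(.35,[.52,-.07,.2]),(.7,[.54,-.04,.21]),(1,[.5575,-.005,.20])]
for f,pp in pts:
    Rr=fk(q0+f*(q-q0))[1]; move(pp,Rr,dict(tool_rot=R_,position=p)); 
    if f==.7: R_,p=Rr,np.array(pp)
E
```

```text
t 11.95 pos [ 0.5574 -0.0764  0.1192] F [-0.2  0.6 -1. ] w 0.0515 q [-33.6  35.1  78.6  28.9  87.5 140.2]
[-13.  24.  76.  -0.  81. -13.]
row [-2.056, 2.298, 2.707, 0.0, 0.0, 0.0] rows~ 2.1
row [-2.51, 1.491, 2.057, -10.385, 1.529, 1.664] rows~ 7.4
row [-2.142, 0.701, 3.274, -20.566, 1.705, 4.855] rows~ 14.8
row [0.602, -0.626, -1.362, -8.925, -1.324, 1.266] rows~ 6.4
```

>>> arm_command([
  [[-2,1,1.5,-1,0.2,0.2],[-2.5,1.5,2,-2.5,0.4,0.4],[-2.5,1.5,2,-4,0.6,0.6],[-2.5,1.5,2,-5.5,0.8,0.8],[-2.5,1.5,2,-7,1,1],[-2.5,1.5,2,-8.5,1.3,1.3],[-2.5,1.5,2,-10.4,1.5,1.7],[-2.1,0.7,3.3,-12,1.6,2.2],[-2.1,0.7,3.3,-13.5,1.6,2.7],[-2.1,0.7,3.3,-15,1.6,3.2]],
])

```text
time_s: 12.95
position: [0.5398, -0.0366, 0.2079]
tool_rot: [[-0.097, -0.127, -0.987], [0.319, -0.943, 0.09], [-0.943, -0.306, 0.132]]
ft_force: [0.0, -0.0, -0.6]
grip_width: 0.0512
```

```bash
python3 - <<'E'
from h import *
st(); move([.5575,-.005,.20],tool(90,0))
E
```

```text
t 12.95 pos [ 0.5398 -0.0366  0.2079] F [ 0.  -0.  -0.6] w 0.0512 q [-23.8  26.   73.   14.7  93.8  72. ]
row [0.631, -1.186, -0.628, -15.901, -1.54, 3.318] rows~ 11.4
```

>>> arm_command([
  [[0.3,-0.6,-0.3,-1.5,-0.1,0.3],[0.6,-1.2,-0.6,-3,-0.3,0.6],[0.6,-1.2,-0.6,-4.5,-0.4,0.9],[0.6,-1.2,-0.6,-6,-0.6,1.2],[0.6,-1.2,-0.6,-7.5,-0.7,1.5],[0.6,-1.2,-0.6,-9,-0.8,1.8],[0.6,-1.2,-0.6,-10.5,-1,2.1],[0.6,-1.2,-0.6,-12,-1.1,2.5],[0.6,-1.2,-0.6,-13.4,-1.3,2.8],[0.6,-1.2,-0.6,-14.8,-1.4,3.1]],
])

```text
time_s: 13.95
position: [0.5569, -0.0056, 0.2005]
tool_rot: [[-0.039, 0.978, -0.204], [0.025, -0.203, -0.979], [-0.999, -0.044, -0.016]]
ft_force: [-0.2, -0.3, 0.2]
grip_width: 0.0511
```

```bash
python3 - <<'E'
from h import *
s=st(); print(s['tool_rot'].round(3).tolist()); move([.5575,-.005,.20],tool(90,0))
d=snap('wrist','w9'); a=snap('scene','s9'); b=snap('side','d9')
t=[cv2.resize(d['img'],(512,384)),]
c1=cv2.resize(a['img'][181:255,225:291],(288,320),interpolation=cv2.INTER_CUBIC)
c2=cv2.resize(b['img'][178:252,221:287],(288,280),interpolation=cv2.INTER_CUBIC)
L=cv2.copyMakeBorder(d['img'],0,216,0,0,cv2.BORDER_CONSTANT); L[384:600,:]=0
n=cv2.resize(b['img'][250:304,190:286],(384,216),interpolation=cv2.INTER_CUBIC); L[384:600,:384]=n
cv2.imwrite('pics/z9.png',np.hstack([L,np.vstack([c1,c2])])[:,:,::-1])
E
```

```text
t 13.95 pos [ 0.5569 -0.0056  0.2005] F [-0.2 -0.3  0.2] w 0.0511 q [-13.2  24.6  74.1   0.9  83.8  -1.6]
[[-0.039, 0.978, -0.204], [0.025, -0.203, -0.979], [-0.999, -0.044, -0.016]]
row [0.021, 0.02, -0.03, -1.956, -0.199, 0.398] rows~ 1.4
```

View pics/z9.png

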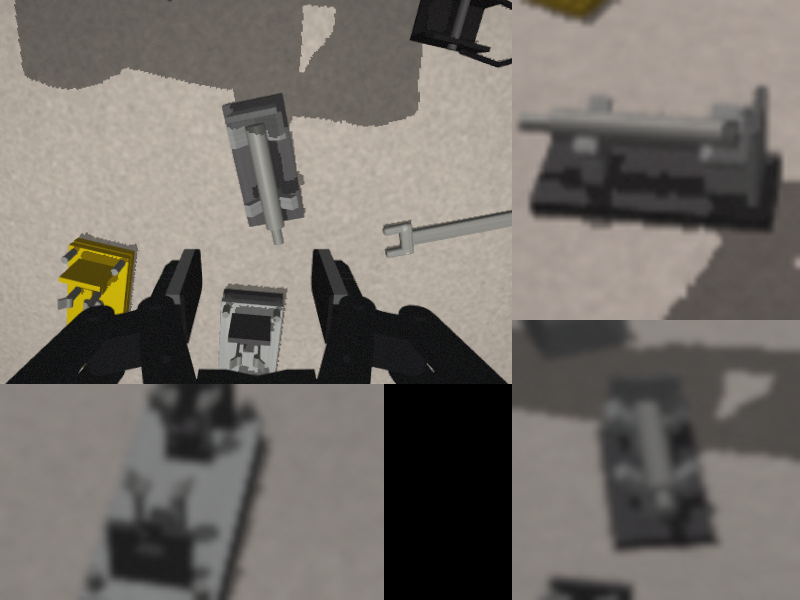

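The views show the post lying in both vees, foot by the stop (about (256,130) in the wrist view), tip at (278,242) towards -y. Now I'll measure it and find the vertical grasp.

```bash
python3 - <<'E'
from h import *
d=load('w9'); 
tip=at_z(d,[(278.5,241)],.04)[0]; sh=at_z(d,[(273,229)],.04)[0]; foot=at_z(d,[(257,133)],.04)[0]
print('tip',tip,'shoulder',sh,'foot',foot, np.linalg.norm(tip-foot))
# edges of the shaft: scan rows for brightness profile
g=cv2.cvtColor(d['img'],cv2.COLOR_RGB2GRAY)
for r in (165,180,195): print(r,g[r,245:290:1].tolist())
s=st(); R=tool(90,0); move([.5575,-.010,.06],R)
E
```

```text
tip [ 0.5569392  -0.07801679  0.04      ] shoulder [ 0.5540336  -0.06422224  0.04      ] foot [0.55776589 0.03082708 0.04      ] 0.10884700587688582
165 [87, 88, 88, 86, 88, 87, 88, 86, 94, 115, 125, 131, 133, 139, 148, 159, 164, 160, 154, 147, 140, 131, 125, 119, 111, 101, 87, 67, 49, 50, 48, 50, 53, 49, 51, 49, 49, 67, 88, 86, 84, 85, 87, 88, 85]
180 [90, 89, 87, 84, 89, 88, 87, 87, 87, 87, 85, 91, 113, 124, 130, 134, 139, 145, 153, 164, 161, 155, 148, 138, 134, 126, 117, 110, 103, 88, 65, 50, 50, 49, 49, 52, 51, 49, 51, 66, 86, 85, 85, 85, 79]
195 [84, 88, 91, 89, 87, 87, 87, 86, 78, 50, 51, 49, 51, 49, 76, 108, 124, 131, 135, 139, 144, 153, 160, 161, 153, 146, 139, 134, 124, 119, 110, 101, 86, 67, 64, 63, 64, 65, 62, 63, 63, 61, 62, 64, 63]
t 14.1 pos [ 0.5567 -0.0057  0.2012] F [0.6 0.2 0.4] w 0.0514 q [-13.2  24.6  74.    0.9  83.9  -1.1]
row [5.634, 0.318, 0.258, -2.046, -0.208, 0.406] rows~ 2.8
```

```bash
python3 - <<'E'
from h import *
d=load('w9'); A=at_z(d,[(262.2,165),(265.5,180),(268.5,195)],.04); print(A)
R=tool(90,0); move([.5565,-.011,.06],R)
P=np.array([.5565,-.011,.013])
E
```

```text
[[ 0.55645839  0.00094592  0.04      ]
 [ 0.55661799 -0.01378072  0.04      ]
 [ 0.55650541 -0.02885122  0.04      ]]
row [5.635, 0.287, 0.306, -2.046, -0.208, 0.406] rows~ 2.8
```

>>> arm_command([
  [[1,0.29,0.3,-1,-0.2,0.4],[2.5,0.29,0.3,-2,-0.2,0.4],[4,0.29,0.3,-2.05,-0.2,0.4],[5,0.29,0.3,-2.05,-0.2,0.4],[5.64,0.29,0.3,-2.05,-0.2,0.4],[5.64,0.29,0.3,-2.05,-0.2,0.4]],
])

```text
time_s: 14.7
position: [0.5562, -0.0115, 0.0582]
tool_rot: [[-0.004, 1.0, -0.001], [0.002, -0.001, -1.0], [-1.0, -0.004, -0.002]]
ft_force: [-0.2, -0.4, -0.1]
grip_width: 0.051
```

```bash
python3 - <<'E'
from h import *
s=st(); move([.5565,-.011,.013],tool(90,0)); d=snap('wrist','w10'); g=cv2.cvtColor(d['img'],cv2.COLOR_RGB2GRAY)
P=s['position'];R=s['tool_rot']
print('axis proj',proj(d,[[.5565,-.011,.04],[.5565,-.04,.04]]).round(0).tolist(),'tips model',[proj(d,P+R@[-.010,y,-.011])[0].round(0).tolist() for y in(-.0255,.0255)])
for r in(215,235,255,270):print(r,g[r,180:340:4].tolist())
E
```

```text
t 14.7 pos [ 0.5562 -0.0115  0.0582] F [-0.2 -0.4 -0.1] w 0.051 q [-13.4  32.6  86.7   0.1  61.  -13.4]
row [1.808, 0.021, -0.018, -0.013, -0.017, 0.039] rows~ 0.9
axis proj [[258.0, 237.0], [258.0, 283.0]] tips model [[200.0, 244.0], [314.0, 244.0]]
215 [198, 198, 203, 205, 206, 206, 208, 210, 98, 100, 104, 99, 60, 56, 58, 67, 78, 87, 92, 100, 104, 101, 94, 90, 60, 58, 58, 100, 96, 96, 99, 97, 206, 199, 206, 207, 205, 204, 129, 136]
235 [203, 205, 207, 199, 196, 198, 202, 207, 91, 98, 101, 98, 97, 99, 95, 96, 78, 88, 92, 96, 101, 100, 92, 88, 60, 57, 77, 97, 99, 96, 96, 88, 118, 117, 201, 207, 209, 207, 207, 208]
255 [208, 70, 69, 68, 24, 72, 208, 207, 126, 94, 100, 97, 96, 64, 62, 64, 129, 154, 163, 173, 172, 158, 140, 113, 70, 56, 59, 59, 60, 58, 69, 79, 203, 146, 19, 56, 70, 69, 191, 207]
270 [69, 67, 26, 23, 22, 23, 208, 207, 197, 95, 94, 76, 74, 75, 74, 92, 128, 152, 162, 173, 167, 159, 139, 110, 93, 75, 76, 73, 72, 91, 93, 176, 203, 45, 21, 23, 22, 69, 68, 67]
```

>>> arm_command([
  [[0.4,0,0,0,0,0],[0.8,0,0,0,0,0],[1.1,0,0,0,0,0],[1.3,0,0,0,0,0],[1.3,0,0,0,0,0]],
])

```text
time_s: 15.25
position: [0.5573, -0.0119, 0.0277]
tool_rot: [[0.001, 1.0, 0.002], [0.0, 0.002, -1.0], [-1.0, 0.001, -0.0]]
ft_force: [0.1, 0.0, -0.0]
grip_width: 0.0513
```

>>> arm_command([
  [[0.15,0,0,0,0,0],[0.3,0,0,0,0,0],[0.45,0,0,0,0,0],[0.45,0,0,0,0,0]],
])

```text
time_s: 15.65
position: [0.5574, -0.0119, 0.0167]
tool_rot: [[0.001, 1.0, 0.002], [0.0, 0.002, -1.0], [-1.0, 0.001, -0.0]]
ft_force: [-0.3, -0.2, 0.3]
grip_width: 0.0511
```

>>> arm_command([
  [[0.08,0,0,0,0,0],[0.15,0,0,0,0,0],[0.15,0,0,0,0,0]],
])

```text
time_s: 15.95
position: [0.5576, -0.0119, 0.0133]
tool_rot: [[0.002, 1.0, 0.002], [-0.0, 0.002, -1.0], [-1.0, 0.002, 0.0]]
ft_force: [0.1, -0.5, 0.3]
grip_width: 0.0512
```

>>> arm_command([
  [[0,0,0,0,0,0],[0,0,0,0,0,0],[0,0,0,0,0,0],[0,0,0,0,0,0],[0,0,0,0,0,0],[0,0,0,0,0,0],[0,0,0,0,0,0]],
], jaw=1, newtons=110)

```text
time_s: 16.65
position: [0.5573, -0.0119, 0.0137]
tool_rot: [[0.001, 1.0, 0.002], [-0.0, 0.002, -1.0], [-1.0, 0.001, 0.0]]
ft_force: [-3.5, -1.0, 5.5]
grip_width: 0.015
```

```bash
python3 - <<'E'
from h import *
s=st(); d=snap('wrist','w11')
P=s['position'];R=s['tool_rot']
print('mid in tool if at (.5565,-.011,.04)',R.T@(np.array([.5565,-.011,.04])-P), R.T@[0,-1,0])
g=cv2.cvtColor(d['img'],cv2.COLOR_RGB2GRAY)
print([g[r,258] for r in range(200,384,3)])
print(proj(d,[[.5565,-.061,.04],[.5565,-.061,.045],[.5565,-.079,.04],[.5565,.039,.04]]).round(0).tolist())
move(P+[0,0,.13],R)
E
```

```text
t 16.65 pos [ 0.5573 -0.0119  0.0137] F [-3.5 -1.   5.5] w 0.015 q [-13.4  36.2  89.    0.   54.7 -13.5]
mid in tool if at (.5565,-.011,.04) [-0.02626604 -0.00072296 -0.00092127] [ 7.31220353e-05 -2.12921466e-03  9.99997731e-01]
[np.uint8(112), np.uint8(113), np.uint8(115), np.uint8(114), np.uint8(114), np.uint8(112), np.uint8(113), np.uint8(112), np.uint8(110), np.uint8(112), np.uint8(113), np.uint8(111), np.uint8(111), np.uint8(114), np.uint8(109), np.uint8(111), np.uint8(109), np.uint8(112), np.uint8(110), np.uint8(110), np.uint8(111), np.uint8(110), np.uint8(111), np.uint8(111), np.uint8(110), np.uint8(110), np.uint8(111), np.uint8(110), np.uint8(111), np.uint8(111), np.uint8(110), np.uint8(109), np.uint8(110), np.uint8(109), np.uint8(108), np.uint8(107), np.uint8(108), np.uint8(110), np.uint8(109), np.uint8(110), np.uint8(139), np.uint8(183), np.uint8(181), np.uint8(181), np.uint8(183), np.uint8(181), np.uint8(182), np.uint8(180), np.uint8(180), np.uint8(180), np.uint8(180), np.uint8(181), np.uint8(180), np.uint8(177), np.uint8(180), np.uint8(178), np.uint8(176), np.uint8(176), np.uint8(177), np.uint8(27), np.uint8(27), np.uint8(24)]
[[255.0, 374.0], [255.0, 383.0], [255.0, 401.0], [255.0, 168.0]]
row [-5.2, 0.007, 0.001, 0.0, -0.0, 0.0] rows~ 2.6
```

>>> arm_command([
  [[-0.6,0,0,0,0,0],[-1.5,0,0,0,0,0],[-3,0,0,0,0,0],[-4.5,0,0,0,0,0],[-5.2,0,0,0,0,0],[-5.2,0,0,0,0,0]],
])

```text
time_s: 17.3
position: [0.5585, -0.0121, 0.1457]
tool_rot: [[0.007, 1.0, 0.002], [-0.001, 0.002, -1.0], [-1.0, 0.007, 0.001]]
ft_force: [-0.2, -0.1, -2.3]
grip_width: 0.0151
```

```bash
python3 - <<'E'
from h import *
s=st(); d=snap('wrist','w12'); a=snap('scene','s12')
P=s['position'];R=s['tool_rot']
g=cv2.cvtColor(d['img'],cv2.COLOR_RGB2GRAY)
print([int(v) for v in g[140:200:2,256]],[int(v) for v in g[182,225:290:3]])
m=P+R@[-.0263,0,-.001]
for k in(-.052,-.05,-.048,.05,.068):print(k,proj(d,m+R@[0,0,k]).round(1).tolist(),proj(a,m+R@[0,0,k]).round(1).tolist())
ga=cv2.cvtColor(a['img'],cv2.COLOR_RGB2GRAY);c=proj(a,m)[0].round().astype(int);print(c)
for r in range(c[1]-3,c[1]+4,2):print(r,ga[r,c[0]-35:c[0]+32].tolist())
# nest targets
ny=74.26; nc=np.array([.4926,-.2251]); Rn=tool(ny,0)
print('hover',np.r_[nc,.17]-Rn@[-.0263,0,-.001]); move(np.r_[nc,.17]-Rn@[-.0263,0,-.001],Rn)
E
```

```text
t 17.3 pos [ 0.5585 -0.0121  0.1457] F [-0.2 -0.1 -2.3] w 0.0151 q [-13.4  26.5  80.7   0.   72.4 -13.5]
[86, 83, 91, 92, 92, 92, 92, 91, 94, 93, 91, 91, 58, 57, 59, 59, 57, 58, 168, 93, 89, 90, 92, 92, 91, 91, 89, 90, 91, 91] [93, 91, 89, 65, 74, 134, 139, 144, 154, 163, 90, 92, 95, 91, 88, 87, 83, 80, 76, 87, 87, 127]
-0.052 [[257.0, 162.1]] [[276.5, 162.3]]
-0.05 [[257.0, 167.4]] [[275.5, 162.2]]
-0.048 [[257.0, 172.7]] [[274.6, 162.2]]
0.05 [[257.2, 373.9]] [[229.6, 159.8]]
0.068 [[257.2, 400.9]] [[221.4, 159.3]]
[252 161]
158 [95, 67, 62, 89, 151, 156, 144, 146, 145, 145, 143, 143, 146, 130, 135, 136, 136, 136, 132, 132, 132, 131, 131, 133, 133, 132, 118, 47, 24, 23, 13, 12, 10, 13, 13, 14, 11, 7, 14, 27, 37, 63, 101, 119, 120, 117, 121, 134, 137, 138, 138, 137, 140, 139, 137, 138, 139, 144, 152, 153, 157, 158, 156, 155, 157, 160, 160]
160 [61, 59, 59, 72, 109, 116, 95, 93, 95, 95, 98, 99, 99, 98, 96, 97, 99, 99, 100, 102, 102, 104, 104, 106, 108, 109, 108, 104, 106, 100, 60, 27, 12, 11, 11, 8, 9, 15, 31, 51, 59, 76, 77, 76, 77, 76, 76, 74, 75, 76, 74, 74, 75, 75, 76, 76, 76, 79, 81, 85, 117, 155, 160, 161, 162, 162, 160]
162 [59, 59, 60, 75, 111, 116, 89, 87, 88, 87, 77, 76, 74, 63, 61, 61, 62, 62, 64, 65, 66, 67, 66, 67, 70, 70, 71, 72, 73, 71, 56, 25, 13, 14, 13, 14, 11, 19, 38, 57, 58, 68, 69, 70, 70, 70, 71, 71, 72, 71, 72, 72, 74, 74, 74, 74, 75, 76, 74, 76, 115, 159, 164, 161, 160, 160, 160]
164 [60, 68, 79, 86, 92, 98, 110, 131, 131, 131, 129, 132, 133, 107, 66, 50, 49, 49, 49, 50, 52, 51, 49, 51, 49, 51, 51, 52, 51, 53, 53, 35, 14, 13, 12, 10, 12, 19, 38, 56, 54, 56, 56, 57, 57, 57, 58, 58, 58, 59, 59, 60, 61, 61, 61, 60, 63, 63, 62, 77, 132, 159, 161, 160, 161, 161, 160]
hover [ 0.49232873 -0.2260625   0.1437    ]
row [-0.056, -2.604, 8.565, 2.644, -0.004, -0.007] rows~ 4.5
```

```bash
python3 - <<'E'
from h import *
s=sensors.observe(); d=load('w12');P=s['position'];R=s['tool_rot'];m=P+R@[-.0263,0,-.001]
for k in(-.056,-.053,-.05,-.047):print(k,proj(d,[m+R@[-.009,0,k],m+R@[.009,0,k]]).round(1).tolist())
E
```

```text
-0.056 [[253.3, 154.3], [253.4, 144.1]]
-0.053 [[253.3, 162.7], [253.4, 151.6]]
-0.05 [[253.3, 171.1], [253.4, 159.0]]
-0.047 [[253.4, 179.3], [253.5, 166.3]]
```

```bash
python3 - <<'E'
from h import *
Rn=tool(74.26,0); p=np.array([.4926,-.2251,.21])-.06*Rn[:,1]+.02*Rn[:,2]; print(p); move(p,Rn)
E
```

```text
[ 0.42942439 -0.2280737   0.21      ]
row [-2.71, -5.119, 8.639, 2.644, -0.004, -0.007] rows~ 5.2
```

>>> arm_command([
  [[-1.5,-0.5,1,0.3,0,0],[-2.7,-1.5,2.5,0.8,0,0],[-2.7,-2.5,4.2,1.3,0,0],[-2.7,-3.5,5.9,1.8,0,0],[-2.7,-4.4,7.4,2.3,0,0],[-2.7,-5.1,8.6,2.64,0,0],[-2.7,-5.1,8.6,2.64,0,0],[-2.7,-5.1,8.6,2.64,0,0]],
])

```text
time_s: 18.2
position: [0.4297, -0.2273, 0.2092]
tool_rot: [[-0.0, 0.962, -0.272], [0.002, -0.272, -0.962], [-1.0, -0.001, -0.002]]
ft_force: [-0.2, 0.8, -2.2]
grip_width: 0.0147
```

```bash
python3 - <<'E'
from h import *
s=st(); d=snap('wrist','w13')
Rz=lambda p:np.c_[np.array([.4926,-.2251,0])+tool(74.26,0)[:,[2]].T*0]
e=np.array([np.cos(np.radians(74.26)),np.sin(np.radians(74.26)),0]);n=np.array([-e[1],e[0],0]);o=np.array([.4926,-.2251,0])
L=[(-75,-35,0),(-75,35,0),(75,-35,0),(75,35,0),(-58,0,60),(-34,0,52),(34,0,52)]
px=[proj(d,[o+a/1e3*e+b/1e3*n+[0,0,c/1e3]])[0] for a,b,c in L];print(np.round(px).tolist())
c=np.mean(px,0).astype(int);x0,y0=max(0,min(c[0]-100,312)),max(0,min(c[1]-75,234)); print(x0,y0)
cv2.imwrite('pics/z13.png',cv2.resize(d['img'][y0:y0+150,x0:x0+200],(800,600),interpolation=cv2.INTER_CUBIC)[:,:,::-1])
E
```

```text
t 18.2 pos [ 0.4297 -0.2273  0.2092] F [-0.2  0.8 -2.2] w 0.0147 q [-41.9  16.2  85.7   0.1  78.1 -26.1]
[[342.0, 206.0], [279.0, 206.0], [352.0, 64.0], [282.0, 64.0], [321.0, 213.0], [321.0, 185.0], [325.0, 111.0]]
217 75
```

```bash
python3 - <<'E'
from h import *
d=load('w13'); cv2.imwrite('pics/z13.png',cv2.resize(d['img'][60:222,232:394],(600,600),interpolation=cv2.INTER_CUBIC)[:,:,::-1])
E
```

```text
(no output)
```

View pics/z13.png

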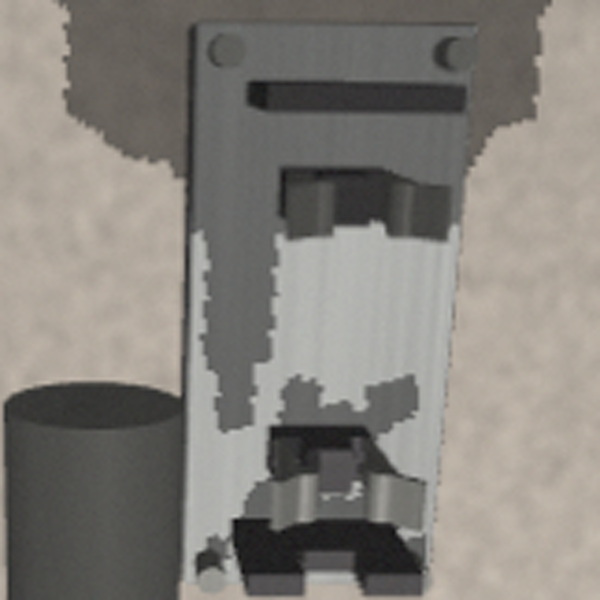

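The view confirms the slotted plate at the low-y end: its slot is at crop (303–362, 580), so the tip is already facing correctly. Next I'll refine the nest pose and carriage height from this view plus the earlier ones.

```bash
cat > nest.py <<'E'
from h import *
from scipy.optimize import least_squares
d=load('w13'); s=600/162
# (crop X,Y, nest x,y mm, z mm, carriage-relative?)
F=[(192,22,75,35,20,1),(475,25,75,-35,20,1),(245,595,-61,22,60,1),(427,597,-61,-22,60,1),(245,573,-55,22,60,1),(303,573,-55,7.5,60,1),(362,573,-55,-7.5,60,1),
(268,82,61,22,60,1),(465,82,61,-22,60,1),(268,110,55,22,60,1),(465,110,55,-22,60,1),(185,580,-75,35,20,1)]
px=np.array([(232+(f[0]+.5)/s-.5,60+(f[1]+.5)/s-.5) for f in F])
# older views, base bottom corners
S,D=load('s0'),load('d0')
O=[(S,538,192,-75,-35,144,156,0),(S,740,247,75,-35,144,156,0),(D,570,580,-75,35,201,241,298),(D,702,592,-75,-35,201,241,298),(D,752,395,75,-35,201,241,298)]
def W(p,x,y,z,c): 
    a=p[2]; return np.array([p[0]+(x*np.cos(a)-y*np.sin(a))/1e3,p[1]+(x*np.sin(a)+y*np.cos(a))/1e3,(z+c*p[3]*1e3)/1e3])
def r(p,w=.5):
    A=[proj(d,W(p,*f[2:]))[0]-q for f,q in zip(F,px)]
    B=[w*(proj(c,W(p,x,y,0,0))[0]-[(X-532+.5)/4-.5+ox,(Y-dy+.5)/4-.5+oy]) for c,X,Y,x,y,ox,oy,dy in O]
    return np.concatenate(A+(B if w else []))
for w in(0,.5):
    o=least_squares(r,[.4926,-.2251,1.296,.005],args=(w,),loss='soft_l1'); print(o.x[:2].round(4),np.degrees(o.x[2]).round(2),'c mm',(o.x[3]*1e3).round(1)); print(o.fun.round(1).reshape(-1,2).tolist())
E
python3 nest.py
```

```text
[ 0.4922 -0.227 ] 74.11 c mm 6.8
[[0.7, -0.6], [0.6, -0.6], [0.2, 0.0], [-1.5, -0.6], [0.4, -0.1], [0.6, -0.1], [0.9, -0.1], [-0.4, -0.0], [0.1, 0.5], [-0.7, 0.0], [-0.4, 0.6], [-1.0, 1.1]]
[ 0.4922 -0.227 ] 74.13 c mm 6.9
[[0.7, -0.6], [0.6, -0.6], [0.2, 0.0], [-1.5, -0.6], [0.4, -0.1], [0.6, -0.1], [0.9, -0.1], [-0.4, -0.0], [0.1, 0.5], [-0.7, 0.0], [-0.5, 0.5], [-1.0, 1.1], [-0.5, 0.0], [-1.0, -0.2], [-0.1, -0.2], [-0.1, 0.6], [0.0, -0.4]]
```

```bash
python3 - <<'E'
from h import *
Rn=tool(74.1,0); p=np.array([.4922,-.227,.0])-Rn@[0,0,.0]; move([p[0],p[1],.09],Rn)
E
```

```text
row [4.779, 2.395, -0.649, 0.032, -0.018, 0.002] rows~ 2.7
```

>>> arm_command([
  [[0,1.2,-0.3,0,0,0],[0,2.4,-0.65,0,0,0],[1.5,2.4,-0.65,0,0,0],[3,2.4,-0.65,0,0,0],[4,2.4,-0.65,0,0,0],[4.78,2.4,-0.65,0,0,0],[4.78,2.4,-0.65,0,0,0],[4.78,2.4,-0.65,0,0,0]],
])

```text
time_s: 19.05
position: [0.4932, -0.227, 0.0914]
tool_rot: [[0.002, 0.963, -0.269], [0.0, -0.269, -0.963], [-1.0, 0.002, -0.001]]
ft_force: [-0.2, 0.8, -1.0]
grip_width: 0.0151
```

```bash
python3 - <<'E'
from h import *
s=st(); print(s['tool_rot'].round(3).tolist()); Rn=tool(74.1,0); move([.4922,-.227,.062],Rn)
d=snap('wrist','w14'); P,R=s['position'],s['tool_rot']; g=cv2.cvtColor(d['img'],cv2.COLOR_RGB2GRAY)
m=P+R@[-.0263,0,0]
print(proj(d,[m+R@[-.009,0,-.05],m+R@[-.009,0,.05],m+R@[0,-.009,-.03],m+R@[0,.009,-.03]]).round(1).tolist())
print(g[150:190:2,256].tolist(), g[225,225:290:2].tolist())
# plain end plate top edges in this image
e=np.array([np.cos(np.radians(74.1)),np.sin(np.radians(74.1)),0]);n=np.array([-e[1],e[0],0]);o=np.array([.4922,-.227,0.067])
print('plate',proj(d,[o+e*.055,o+e*.061,o+e*.055+n*.022,o+e*.055-n*.022]).round(1).tolist()); print(g[120:200:2,285].tolist()); print(g[150:230:2,230].tolist())
E
```

```text
t 19.05 pos [ 0.4932 -0.227   0.0914] F [-0.2  0.8 -1. ] w 0.0151 q [-37.3  28.9  87.1   0.1  64.  -21.7]
[[0.002, 0.963, -0.269], [0.0, -0.269, -0.963], [-1.0, 0.002, -0.001]]
row [1.177, -0.039, 0.011, 0.046, -0.007, -0.015] rows~ 0.6
[[256.6, 176.9], [256.8, 391.5], [233.3, 220.0], [279.9, 219.9]]
[37, 35, 33, 46, 51, 55, 51, 58, 57, 60, 59, 58, 60, 92, 90, 91, 90, 91, 92, 91] [187, 188, 189, 186, 164, 67, 71, 75, 78, 80, 82, 83, 84, 85, 88, 87, 92, 91, 91, 91, 89, 89, 86, 85, 84, 82, 76, 75, 107, 107, 108, 111, 108]
plate [[255.1, 134.3], [255.1, 122.3], [211.4, 134.2], [298.8, 134.5]]
[34, 35, 56, 55, 56, 55, 57, 55, 113, 112, 111, 114, 113, 113, 111, 112, 114, 114, 112, 113, 113, 113, 113, 83, 73, 74, 72, 73, 72, 76, 75, 73, 72, 72, 74, 81, 109, 109, 110, 109]
[108, 109, 109, 108, 107, 107, 108, 99, 66, 80, 80, 81, 81, 83, 80, 82, 80, 83, 81, 81, 188, 187, 187, 187, 185, 186, 186, 186, 187, 188, 187, 187, 188, 187, 188, 187, 187, 187, 187, 186]
```

Foot rim, shaft edges and end plate all match the predictions within 1 mm. Descending, then pressing slowly.

>>> arm_command([
  [[0.3,-0.04,0,0,0,0],[0.6,-0.04,0,0,0,0],[0.9,-0.04,0,0,0,0],[1.18,-0.04,0,0,0,0],[1.18,-0.04,0,0,0,0]],
])

```text
time_s: 19.6
position: [0.4913, -0.2273, 0.0607]
tool_rot: [[0.0, 0.963, -0.271], [0.001, -0.271, -0.963], [-1.0, -0.0, -0.001]]
ft_force: [-0.3, -0.4, -1.0]
grip_width: 0.0151
```

>>> arm_command([
  [[0.04,0,0,0,0,0],[0.08,0,0,0,0,0],[0.12,0,0,0,0,0],[0.16,0,0,0,0,0],[0.2,0,0,0,0,0],[0.24,0,0,0,0,0],[0.28,0,0,0,0,0],[0.32,0,0,0,0,0],[0.36,0,0,0,0,0],[0.4,0,0,0,0,0]],
])

```text
time_s: 20.6
position: [0.4917, -0.2275, 0.0517]
tool_rot: [[0.002, 0.963, -0.271], [-0.0, -0.271, -0.963], [-1.0, 0.002, -0.001]]
ft_force: [0.6, -0.9, -1.1]
grip_width: 0.0147
```

>>> arm_command([
  [[0.04,0,0,0,0,0],[0.08,0,0,0,0,0],[0.12,0,0,0,0,0]],
])

```text
time_s: 20.9
position: [0.4926, -0.2285, 0.0496]
tool_rot: [[0.004, 0.962, -0.271], [-0.002, -0.271, -0.962], [-1.0, 0.005, 0.001]]
ft_force: [-0.5, -1.1, 9.1]
grip_width: 0.0147
```

>>> arm_command([
  [[0.04,0,0,0,0,0],[0.08,0,0,0,0,0]],
])

```text
time_s: 21.1
position: [0.4926, -0.2285, 0.0483]
tool_rot: [[0.005, 0.962, -0.272], [-0.002, -0.272, -0.962], [-1.0, 0.005, 0.001]]
ft_force: [-1.8, -0.4, 11.1]
grip_width: 0.0149
```

>>> arm_command([
  [[0.04,0,0,0,0,0],[0.08,0,0,0,0,0]],
])

```text
time_s: 21.3
position: [0.4925, -0.2283, 0.046]
tool_rot: [[0.004, 0.962, -0.272], [-0.002, -0.272, -0.962], [-1.0, 0.005, 0.0]]
ft_force: [-0.3, -1.9, 6.6]
grip_width: 0.0148
```

>>> arm_command([
  [[0.04,0,0,0,0,0],[0.08,0,0,0,0,0]],
])

```text
time_s: 21.5
position: [0.4923, -0.228, 0.0433]
tool_rot: [[0.004, 0.962, -0.272], [-0.001, -0.272, -0.962], [-1.0, 0.004, -0.0]]
ft_force: [1.7, -0.6, 0.7]
grip_width: 0.0149
```

The force peaked near 13 N and fell, so the lips are passed. Continuing in small steps until it bottoms.

>>> arm_command([
  [[0.04,0,0,0,0,0],[0.08,0,0,0,0,0]],
])

```text
time_s: 21.7
position: [0.4922, -0.2276, 0.0405]
tool_rot: [[0.003, 0.963, -0.271], [-0.0, -0.271, -0.963], [-1.0, 0.003, -0.001]]
ft_force: [5.0, -0.8, -2.6]
grip_width: 0.0146
```

>>> arm_command([
  [[0.04,0,0,0,0,0]],
])

```text
time_s: 21.8
position: [0.4922, -0.2276, 0.0395]
tool_rot: [[0.003, 0.963, -0.271], [-0.0, -0.271, -0.963], [-1.0, 0.003, -0.001]]
ft_force: [4.7, -0.1, -2.8]
grip_width: 0.0148
```

>>> arm_command([
  [[0.04,0,0,0,0,0]],
])

```text
time_s: 21.9
position: [0.4922, -0.2276, 0.0385]
tool_rot: [[0.003, 0.963, -0.271], [-0.0, -0.271, -0.963], [-1.0, 0.003, -0.001]]
ft_force: [5.4, -0.1, -1.7]
grip_width: 0.0147
```

>>> arm_command([
  [[0.04,0,0,0,0,0]],
])

```text
time_s: 22.0
position: [0.4922, -0.2275, 0.0378]
tool_rot: [[0.003, 0.963, -0.271], [-0.0, -0.271, -0.963], [-1.0, 0.003, -0.001]]
ft_force: [4.4, 2.6, 3.9]
grip_width: 0.0148
```

>>> arm_command([
  [[0.04,0,0,0,0,0]],
])

```text
time_s: 22.1
position: [0.4922, -0.2273, 0.0372]
tool_rot: [[0.003, 0.963, -0.27], [-0.0, -0.27, -0.963], [-1.0, 0.003, -0.001]]
ft_force: [0.4, -2.7, 0.3]
grip_width: 0.0148
```

>>> arm_command([
  [[0.04,0,0,0,0,0]],
])

```text
time_s: 22.2
position: [0.492, -0.2271, 0.0369]
tool_rot: [[0.003, 0.963, -0.269], [-0.0, -0.269, -0.963], [-1.0, 0.003, -0.001]]
ft_force: [-1.3, 6.3, 21.2]
grip_width: 0.0146
```

>>> arm_command([
  [[0.04,0,0,0,0,0]],
])

```text
time_s: 22.3
position: [0.4921, -0.2271, 0.0368]
tool_rot: [[0.003, 0.963, -0.269], [-0.001, -0.269, -0.963], [-1.0, 0.003, -0.0]]
ft_force: [-2.9, 7.8, 30.7]
grip_width: 0.0147
```

>>> arm_command([
  [[0.04,0,0,0,0,0]],
])

```text
time_s: 22.4
position: [0.4921, -0.2271, 0.0367]
tool_rot: [[0.004, 0.963, -0.269], [-0.001, -0.269, -0.963], [-1.0, 0.004, 0.0]]
ft_force: [-6.0, 9.1, 40.1]
grip_width: 0.0146
```

Bottomed: z stopped at 36.7 mm while the force climbed to 40 N. Relieving now, then releasing.

>>> arm_command([
  [[-0.06,0,0,0,0,0],[-0.1,0,0,0,0,0],[-0.1,0,0,0,0,0]],
])

```text
time_s: 22.7
position: [0.492, -0.2271, 0.037]
tool_rot: [[0.003, 0.963, -0.27], [-0.0, -0.27, -0.963], [-1.0, 0.003, -0.001]]
ft_force: [2.4, 4.7, 8.9]
grip_width: 0.0147
```

```bash
python3 - <<'E'
from h import *
s=st(); print(s['wrist_torque'].round(2),s['tool_rot'].round(3).tolist())
a=snap('scene','s15');b=snap('side','d15')
P,R=s['position'],s['tool_rot'];m=P+R@[-.0263,0,0]
print(m, [proj(x,[m+R@[0,0,.068],m-R@[0,0,.05]]).round(1).tolist() for x in(a,b)])
E
```

```text
t 22.7 pos [ 0.492  -0.2271  0.037 ] F [2.4 4.7 8.9] w 0.0147 q [-37.3  33.1  90.5   0.1  56.2 -21.8]
[ 0.71 -0.46  0.19] [[0.003, 0.963, -0.27], [-0.0, -0.27, -0.963], [-1.0, 0.003, -0.001]]
[ 0.49196958 -0.22710834  0.06331584] [[[150.6, 176.7], [189.8, 186.0]], [[225.9, 289.4], [238.0, 249.6]]]
```

>>> arm_command([
  [[0,0,0,0,0,0],[0,0,0,0,0,0],[0,0,0,0,0,0],[0,0,0,0,0,0],[0,0,0,0,0,0],[-0.5,0,0,0,0,0],[-1.5,0,0,0,0,0],[-3.5,0,0,0,0,0],[-5.5,0,0,0,0,0],[-5.5,0,0,0,0,0]],
], jaw=0.4)

```text
time_s: 23.8
position: [0.4936, -0.229, 0.1801]
tool_rot: [[0.012, 0.963, -0.271], [-0.007, -0.271, -0.963], [-1.0, 0.013, 0.004]]
ft_force: [-0.6, -0.6, -0.7]
grip_width: 0.0509
```

```bash
cat > chk.py <<'E'
from h import *
s=st(); d=snap('wrist','w16'); g=cv2.cvtColor(d['img'],cv2.COLOR_RGB2GRAY).astype(int)
e=np.array([np.cos(np.radians(74.1)),np.sin(np.radians(74.1)),0])
o=np.array([.4922,-.227,0])
for z in(.059,.0633):
    print(z,'pred foot top rim',proj(d,[o+e*.05+[0,0,z+.009]]).round(1).tolist(),'tip end',proj(d,[o-e*.068+[0,0,z]]).round(1).tolist())
    n=np.array([-e[1],e[0],0])
    for k in(.042,.0,-.02,-.045):
        p=proj(d,[o+e*k+n*.009+[0,0,z],o+e*k-n*.009+[0,0,z]]); print(k,p.round(1).tolist(),(p[1]-p[0])[0].round(2))
for k in(.042,0,-.02,-.045):
    r=int(round(proj(d,[o+e*k+[0,0,.061]])[0][1])); print(k,r,g[r,225:300].tolist())
print('col',[int(v) for v in g[80:320:2,int(round(proj(d,[o+[0,0,.06]])[0][0]))]])
E
python3 chk.py
```

```text
t 23.8 pos [ 0.4936 -0.229   0.1801] F [-0.6 -0.6 -0.7] w 0.0509 q [-37.4  23.   80.3   0.1  75.9 -21.7]
0.059 pred foot top rim [[252.2, 118.5]] tip end [[252.4, 252.6]]
0.042 [[240.6, 127.4], [263.7, 127.4]] 23.1
0.0 [[241.2, 179.0], [263.3, 179.0]] 22.02
-0.02 [[241.5, 201.9], [263.0, 201.8]] 21.52
-0.045 [[241.9, 229.0], [262.8, 229.0]] 20.9
0.0633 pred foot top rim [[252.2, 119.3]] tip end [[252.4, 255.0]]
0.042 [[240.4, 128.3], [263.9, 128.3]] 23.46
0.0 [[241.1, 180.6], [263.4, 180.5]] 22.34
-0.02 [[241.4, 203.8], [263.2, 203.7]] 21.82
-0.045 [[241.8, 231.2], [262.9, 231.1]] 21.19
0.042 128 [172, 172, 172, 175, 169, 168, 173, 170, 169, 170, 175, 163, 128, 50, 53, 50, 50, 60, 64, 66, 66, 71, 72, 74, 76, 76, 79, 82, 86, 86, 85, 83, 80, 77, 74, 73, 74, 70, 65, 58, 47, 54, 54, 74, 99, 102, 99, 100, 132, 173, 171, 174, 175, 173, 174, 171, 170, 172, 173, 173, 169, 167, 170, 175, 176, 173, 165, 132, 89, 107, 140, 164, 164, 161, 159]
0 180 [172, 172, 173, 172, 173, 170, 170, 171, 172, 169, 170, 171, 171, 172, 172, 162, 129, 94, 104, 113, 117, 125, 125, 131, 138, 144, 153, 152, 145, 138
[... 825 characters left out ...]
112, 112, 107, 90, 82, 139, 159, 161, 162, 145, 94, 94, 92, 92, 124, 163, 151, 142, 166, 163, 164, 166, 165, 164, 168, 170, 172, 173]
col [94, 62, 96, 97, 98, 98, 97, 97, 99, 97, 63, 31, 43, 51, 51, 48, 68, 49, 82, 81, 81, 81, 81, 82, 82, 80, 81, 82, 82, 78, 81, 82, 82, 83, 79, 82, 83, 80, 153, 154, 157, 154, 154, 154, 154, 152, 152, 152, 153, 153, 152, 152, 152, 151, 149, 150, 149, 150, 147, 149, 148, 146, 146, 147, 146, 143, 145, 144, 146, 142, 143, 142, 142, 142, 142, 143, 142, 142, 138, 137, 135, 136, 135, 134, 133, 133, 135, 162, 165, 170, 166, 160, 164, 162, 162, 166, 167, 170, 164, 158, 161, 162, 165, 167, 168, 167, 166, 170, 167, 164, 163, 167, 167, 164, 166, 169, 168, 161, 156, 158]
```

The post stayed in and looks aligned. Its inferred height (11 mm above lowest) disagrees with the camera estimate (7 mm), though. A gentle touch on each half of the post and on the end-plate top will show whether it is home, because post top minus plate top should be 1 mm.

```bash
cat > g.py <<'E'
import sys
from h import *
x,y,z=[float(v)/1e3 for v in sys.argv[1:4]]
e=np.array([np.cos(np.radians(74.1)),np.sin(np.radians(74.1)),0]);n=np.array([-e[1],e[0],0])
st(); move(np.array([.4922,-.227,0])+e*x+n*y+[0,0,z],tool(74.1,0))
E
python3 g.py 16 0 68
```

```text
t 23.85 pos [ 0.4924 -0.2282  0.1767] F [-0.7  0.6 -0.5] w 0.0516 q [-37.4  23.2  80.6   0.1  75.7 -21.7]
row [4.347, -0.055, -0.693, 0.032, 0.019, -0.076] rows~ 2.2
```

>>> arm_command([
  [[0.5,-0.06,-0.7,0,0,0],[1,-0.06,-0.7,0,0,0],[1.5,-0.06,-0.7,0,0,0],[2,-0.06,-0.7,0,0,0],[2.5,-0.06,-0.7,0,0,0],[3,-0.06,-0.7,0,0,0],[3.6,-0.06,-0.7,0,0,0],[4,-0.06,-0.7,0,0,0],[4.35,-0.06,-0.7,0,0,0],[4.35,-0.06,-0.7,0,0,0]],
], jaw=1)

```text
time_s: 24.85
position: [0.4944, -0.2099, 0.0637]
tool_rot: [[-0.0, 0.963, -0.271], [0.001, -0.271, -0.963], [-1.0, -0.001, -0.001]]
ft_force: [-0.5, -0.5, 0.1]
grip_width: -0.0001
```

>>> arm_command([
  [[0.04,0,0,0,0,0],[0.08,0,0,0,0,0],[0.12,0,0,0,0,0]],
])

```text
time_s: 25.15
position: [0.4952, -0.2104, 0.0624]
tool_rot: [[0.003, 0.963, -0.271], [-0.001, -0.271, -0.963], [-1.0, 0.003, -0.0]]
ft_force: [0.1, -0.1, -0.3]
grip_width: 0.0
```

>>> arm_command([
  [[0.04,0,0,0,0,0],[0.08,0,0,0,0,0]],
])

```text
time_s: 25.35
position: [0.4961, -0.2107, 0.0616]
tool_rot: [[0.005, 0.963, -0.271], [-0.002, -0.271, -0.963], [-1.0, 0.005, 0.0]]
ft_force: [-0.2, 1.7, 17.6]
grip_width: 0.0
```

>>> arm_command([
  [[0.04,0,0,0,0,0],[0.04,0,0,0,0,0]],
])

```text
time_s: 25.55
position: [0.4967, -0.2109, 0.0616]
tool_rot: [[0.007, 0.963, -0.271], [-0.003, -0.271, -0.963], [-1.0, 0.008, 0.001]]
ft_force: [-0.3, 3.0, 17.9]
grip_width: -0.0004
```

>>> arm_command([
  [[-0.3,0,0,0,0,0],[-0.4,0,0.6,0,0,0],[-0.4,0,1.28,0,0,0],[-0.4,0,1.28,0,0,0]],
])

```text
time_s: 25.95
position: [0.4856, -0.2438, 0.0688]
tool_rot: [[0.002, 0.962, -0.273], [-0.001, -0.273, -0.962], [-1.0, 0.002, 0.0]]
ft_force: [0.4, 0.2, -0.4]
grip_width: 0.0
```

```bash
python3 g.py -16 0 63
```

```text
t 25.95 pos [ 0.4856 -0.2438  0.0688] F [ 0.4  0.2 -0.4] w 0.0 q [-39.2  30.6  88.5   0.   60.8 -23.3]
row [0.231, 0.068, -0.077, 0.007, 0.001, -0.019] rows~ 0.1
```

>>> arm_command([
  [[0.1,0.07,-0.08,0,0,0],[0.2,0.07,-0.08,0,0,0],[0.24,0.07,-0.08,0,0,0],[0.28,0.07,-0.08,0,0,0]],
])

```text
time_s: 26.35
position: [0.4886, -0.2393, 0.0619]
tool_rot: [[0.002, 0.963, -0.27], [0.0, -0.27, -0.963], [-1.0, 0.002, -0.001]]
ft_force: [-0.1, 0.4, 6.9]
grip_width: 0.0002
```

>>> arm_command([
  [[0.04,0,0,0,0,0],[0.08,0,0,0,0,0]],
])

```text
time_s: 26.55
position: [0.4896, -0.2397, 0.0616]
tool_rot: [[0.005, 0.963, -0.271], [-0.001, -0.271, -0.963], [-1.0, 0.005, 0.0]]
ft_force: [-0.4, 3.3, 18.9]
grip_width: 0.0004
```

Both halves contact at z = 61.6 mm, so the post is level. Next the end-plate reference.

>>> arm_command([
  [[-0.5,0,0,0,0,0],[-1.2,0,0,0,0,0],[-1.4,0,0,0,0,0],[-1.4,0,0,0,0,0]],
])

```text
time_s: 26.95
position: [0.4888, -0.2397, 0.0954]
tool_rot: [[0.003, 0.963, -0.271], [-0.001, -0.271, -0.963], [-1.0, 0.003, 0.0]]
ft_force: [0.0, -0.5, 0.2]
grip_width: -0.0001
```

```bash
python3 g.py 59 -23 95;python3 g.py 59 -23 66
```

```text
t 26.95 pos [ 0.4888 -0.2397  0.0954] F [ 0.  -0.5  0.2] w -0.0001 q [-38.6  28.7  86.6   0.1  64.5 -22.9]
row [0.02, 0.924, -2.881, 0.033, 0.0, -0.029] rows~ 1.5
t 26.95 pos [ 0.4888 -0.2397  0.0954] F [ 0.  -0.5  0.2] w -0.0001 q [-38.6  28.7  86.6   0.1  64.5 -22.9]
row [1.18, 0.92, -2.881, 0.033, 0.0, -0.029] rows~ 1.6
```

>>> arm_command([
  [[0,0.5,-1.4,0,0,0],[0,0.92,-2.88,0,0,0],[0,0.92,-2.88,0,0,0],[0.3,0.92,-2.88,0,0,0],[0.6,0.92,-2.88,0,0,0],[0.9,0.92,-2.88,0,0,0],[1.1,0.92,-2.88,0,0,0],[1.18,0.92,-2.88,0,0,0],[1.22,0.92,-2.88,0,0,0],[1.26,0.92,-2.88,0,0,0]],
])

```text
time_s: 27.95
position: [0.5303, -0.1768, 0.0637]
tool_rot: [[0.002, 0.963, -0.271], [-0.0, -0.271, -0.963], [-1.0, 0.002, -0.0]]
ft_force: [0.5, 0.3, -1.2]
grip_width: 0.0
```

>>> arm_command([
  [[0.04,0,0,0,0,0],[0.08,0,0,0,0,0]],
])

```text
time_s: 28.15
position: [0.5303, -0.1766, 0.0617]
tool_rot: [[0.002, 0.963, -0.271], [-0.0, -0.271, -0.963], [-1.0, 0.002, -0.0]]
ft_force: [-0.4, -0.2, -0.8]
grip_width: 0.0004
```

>>> arm_command([
  [[0.04,0,0,0,0,0],[0.08,0,0,0,0,0]],
])

```text
time_s: 28.35
position: [0.5305, -0.1766, 0.0607]
tool_rot: [[0.003, 0.963, -0.271], [-0.001, -0.271, -0.963], [-1.0, 0.003, -0.0]]
ft_force: [-4.1, 3.4, 17.7]
grip_width: -0.0002
```

Plate top contacts at 60.7 mm and post top at 61.6 mm. The 0.9 mm difference matches the expected 1 mm, so the post is fully home and level. Draw clear and do a last check.

>>> arm_command([
  [[-0.5,0,0,0,0,0],[-1.5,0,0,0,0,0],[-3.5,0,0,0,0,0],[-5,-0.9,2.3,0,0,0],[-5,-0.9,2.3,0,0,0],[-5,-0.9,2.3,0,0,0]],
])

```text
time_s: 28.95
position: [0.4924, -0.2278, 0.1869]
tool_rot: [[0.005, 0.962, -0.273], [-0.003, -0.273, -0.962], [-1.0, 0.006, 0.001]]
ft_force: [0.5, -0.5, -0.5]
grip_width: -0.0
```

```bash
sed -i 's/w16/w17/; s/^for k in(.042,0,-.02.*$/for k in():/' chk.py; python3 chk.py | grep -v '^0\.0[0-9]* \[\[\|^-0' ; python3 - <<'E'
from h import *
d=load('w17'); g=cv2.cvtColor(d['img'],cv2.COLOR_RGB2GRAY).astype(int)
e=np.array([np.cos(np.radians(74.1)),np.sin(np.radians(74.1)),0]);n=np.array([-e[1],e[0],0]);o=np.array([.4922,-.227,.0633])
for k in(.02,-.02):
    p=proj(d,[o+e*k+n*.009,o+e*k-n*.009]);r=int(round(p[0][1])); print(p.round(1).tolist(),g[r,int(p[0][0])-8:int(p[1][0])+10].tolist())
p=proj(d,[o+e*.055+[0,0,.008],o+e*.05+[0,0,.009],o-e*.068]).round(1);print('plate inner top, foot rim, tip',p.tolist())
c=int(p[1][0]);print(g[int(p[1][1])-14:int(p[1][1])+8,c].tolist(), g[int(p[2][1])-10:int(p[2][1])+10,c].tolist())
# bystanders: compare scene pictures
a=load('s0')['img'].astype(int);b=snap('scene','s17')['img'].astype(int)
for nm,(x,y,w,h) in dict(pin=(370,180,18,30),latch=(262,260,55,60),wrench=(165,245,45,70)).items():print(nm,np.abs(a-b)[y:y+h,x:x+w].mean().round(2))
E
```

```text
t 28.95 pos [ 0.4924 -0.2278  0.1869] F [ 0.5 -0.5 -0.5] w -0.0 q [-37.4  22.7  79.6   0.   77.3 -21.5]
0.059 pred foot top rim [[255.1, 119.0]] tip end [[255.3, 250.2]]
0.0633 pred foot top rim [[255.1, 119.7]] tip end [[255.3, 252.5]]
col [94, 93, 60, 96, 96, 97, 96, 96, 96, 97, 90, 29, 35, 48, 48, 50, 57, 57, 72, 79, 78, 79, 79, 77, 76, 80, 79, 79, 79, 77, 144, 148, 149, 148, 148, 150, 149, 147, 148, 150, 149, 149, 150, 149, 150, 148, 148, 148, 150, 149, 150, 148, 149, 148, 147, 148, 146, 149, 147, 148, 148, 145, 146, 146, 146, 145, 146, 144, 143, 144, 143, 142, 143, 143, 142, 141, 139, 143, 139, 139, 139, 139, 136, 15, 15, 17, 11, 16, 10, 14, 18, 21, 21, 17, 16, 18, 13, 15, 16, 11, 21, 17, 17, 18, 22, 23, 23, 28, 26, 26, 24, 23, 27, 23, 26, 27, 27, 29, 27, 28]
[[244.0, 155.9], [266.3, 155.8]] [169, 170, 167, 169, 171, 169, 169, 171, 171, 162, 127, 93, 104, 112, 117, 125, 124, 129, 135, 147, 148, 148, 145, 139, 133, 127, 121, 116, 109, 102, 93, 79, 80, 96, 98, 98, 98, 101, 131, 170, 170]
[[244.6, 202.2], [265.9, 202.2]] [171, 172, 170, 169, 169, 146, 46, 49, 49, 65, 93, 103, 112, 120, 121, 125, 131, 141, 148, 145, 143, 138, 130, 127, 122, 117, 110, 102, 92, 79, 53, 48, 49, 61, 85, 96, 124, 164, 162]
plate inner top, foot rim, tip [[255.1, 112.9], [255.1, 119.7], [255.3, 252.5]]
[46, 48, 50, 48, 49, 50, 48, 57, 62, 57, 55, 72, 78, 79, 78, 78, 78, 79, 77, 79, 78, 77] [139, 137, 136, 105, 15, 18, 15, 20, 17, 16, 11, 27, 16, 21, 10, 21, 14, 22, 18, 22]
pin 7.88
latch 8.04
wrench 11.81
```

```bash
python3 -c "
from rig import workorder; print(workorder.close_job())"
```

```text
the job is handed in; nothing more can be done
None
```

The post lay in both vees and was let go there. It is now snapped home in both clips, tip in the slotted plate. I handed the job in at about 29 s of the 51 s limit.

**What I did**
- The first grasp closed on nothing. The real fingertips sit about 35 mm behind where the stated tool point puts them. I corrected for this, took the post and regripped it lower.
- I laid it in the vees with the foot by the stop, let go, and picked it up again across the middle with the tool vertical.
- I pressed it in at 10 mm/s. The lips gave way at about 13 N. It bottomed, and I stopped at 40 N.

**Last checks**
- **Home and level:** a touch on each half of the post found its top at the same height (61.6 mm). The end-plate top was 0.9 mm lower, against 1 mm expected when home.
- **Position:** after I drew clear, the post edges were within about 1 mm across of where they should be. The fingers showed no contact force.

**What disagreed**
- **Carriage height:** the camera put the carriage about 7 mm above its lowest setting, but the press and touches put it at about 11 mm. I trusted the touches.
- **Along the clips:** the foot edge appeared about 2–3 mm from its predicted place in the last picture, inside the 8 mm allowed.
- **Bystanders:** nothing I did should have touched the pin, latch or wrench. My before-and-after picture comparison showed small differences there (mean 8–12 grey levels). I took these for shadow or noise and did not check further.

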